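Set the lamp stand's spring leg to its mark and slide the cam lever shut

TASK

Lift the lantern off the low green stand by its handle and set it down upright, wholly on the round cork mat, and let go of it. Then press the stand's orange foot in against its spring until the yellow ring on the leg just meets the mouth of the collar and, holding the leg there, slide the red cam lever toward the foot until it is fully closed. Finish while still holding the leg at its mark with the lever closed, and leave the other things on the table where they are.

Things in the scene. Friction and masses are not known exactly. Their poses are not given: they have to be found in the camera images.
- lantern: Loose green and amber camping lantern, round foot 76 mm in diameter, 186 mm tall, about 0.3 to 0.6 kg. Origin: centre of its underside, z up. It starts upright on the stand's platform.
- lantern_grip (a point): Middle of the lantern's rigid bail handle, 180 mm above its underside: a level round black bar 12 mm thick and 56 mm long along the lantern's x axis (bail 74 mm wide overall). Below it there are 40 mm free down to the lantern's cap.
- cork_mat: Round cork mat fixed to the table, 150 mm in diameter, 6 mm thick. Origin: centre of its underside (on the table).
- stand: Low lamp stand, fixed to the table: square platform 130 x 130 mm, top 40 mm above the table. Origin: centre of its underside, axes along its sides. From the middle of its +y side a black collar 44 mm wide, top 44 mm above the table, reaches to its mouth at y = +125 mm. The leg comes out of the mouth along +y; the cam lever stands on top of the collar.
- leg (a joint): Extension of the sliding leg beyond its mark, m: 0 = the yellow ring (6 mm wide) just touches the collar's mouth; positive = longer (foot farther out along the stand's +y); range -0.011 to 0.022. It starts 0.012 to 0.019 too long. A spring always pushes it outward with 4.4 to 5.6 N (friction 0.6 N), so it runs out when let go, even with the lever closed.
- leg_foot (a point): Point on the outer (+y) face of the orange foot plate, middle of its width, 70 mm above the table. The plate is upright: 50 mm wide (stand's x), 6 mm thick (y), from 4 to 92 mm above the table; with the leg at its mark this face lies at y = +145 mm in the stand's frame.
- cam (a joint): Opening of the red cam lever, m: 0 = fully closed (at its end stop, nearest the foot), up to 0.0145 = open. It slides along the collar, parallel to the leg: closing is toward the foot (stand's +y). It starts 0.012 to 0.014 open. About 2.5 N friction, it stays where it is left, there is no spring.
- cam_tab (a point): Point on the back (-y) face of the red lever's upright tab, middle of its width, 70 mm above the table. Tab 26 mm wide (stand's x), 6 mm thick (y), from 46 to 93 mm above the table; closed, this face lies at y = +111 mm in the stand's frame. Tab and foot plate measure 34 mm over their outer faces when done, up to 67 mm at the start, so two fingers can straddle both from above.
- reel_box: Bystander: white and yellow carton 135 x 110 x 60 mm with a black fishing reel on it, 145 mm tall in all. Origin: centre of underside.
- lure_tray: Bystander: black divided tray of lures, 100 x 170 x 28 mm. Origin: centre of underside.
- line_tin: Bystander: round grey line tin, 84 mm in diameter, 22 mm high. Origin: centre of underside.
- screwdriver: Bystander: screwdriver lying on the table near the robot.
- oil_bottle: Bystander: white oil bottle with red cap, 44 mm in diameter, 110 mm tall. Origin: centre of underside.
- float_jar: Bystander: amber jar with green lid, 68 mm in diameter, 85 mm tall. Origin: centre of underside.
Things that resemble listed ones, but are neither listed nor needed, are in the scene too. What is shaped like the lantern but pink is not meant.

How it is judged:
On the way, in this order (a step that is already met when the one before it is completed fails the run):
1. The lantern is lifted clear of the stand (height (world z) of lantern above 0.06 m and contact force between lantern and stand below 0.1 N and angle between lantern's own z axis and vertical below 0.5 rad), for 0.2 s.
2. The lantern stands upright on the cork mat, let go (horizontal distance between lantern and cork_mat below 0.037 m and height (world z) of lantern between 0.002 and 0.012 m and angle between lantern's own z axis and vertical below 0.1 rad and contact force between the fingers and lantern below 0.1 N and linear speed of lantern below 0.02 m/s), for 0.2 s.
3. The leg is held at its mark (within 5 mm) by the fingers with the lever still open (at least 7 mm) (value of joint leg between -0.005 and 0.005 m and value of joint cam above 0.007 m and contact force between the fingers and leg above 1 N), for 0.2 s.
At the end, for the whole second after the job is handed in: The lantern stands upright and free, wholly on the cork mat (its centre within 37 mm of the mat's). The fingers still hold the leg at its mark, within 5 mm, pressing on it with more than 1 N, and the cam lever is closed to within 2.5 mm of its stop. The other things have not moved more than 30 mm (value of joint leg between -0.005 and 0.005 m and value of joint cam below 0.0025 m and contact force between the fingers and leg above 1 N and horizontal distance between lantern and cork_mat below 0.037 m and height (world z) of lantern between 0.002 and 0.012 m and angle between lantern's own z axis and vertical below 0.1 rad and contact force between the fingers and lantern below 0.1 N); the arm keeps its last pose, push and grip.
It fails at once if The cam lever is slid past half closed while the leg is more than 9 mm off its mark (value of joint cam below 0.006 m and (value of joint leg above 0.009 m or value of joint leg below -0.009 m)).
It fails at once if The lantern is tipped over (beyond 0.8 rad) (angle between lantern's own z axis and vertical above 0.8 rad).
It fails at once if A bystander is pushed more than 30 mm from its place (distance of any of reel_box, lure_tray, line_tin, screwdriver, oil_bottle, float_jar from where it was at the start of the episode above 0.03 m).
It also fails if it takes over 64 s, if anything falls off the work surface, if the arm or the gripper's body presses on something with over 40 N, if the wrist force passes 120 N, or if a joint passes its speed limit or range.

ROBOT

A 6-joint arm with a two-finger parallel gripper is mounted at the origin on the work surface. World frame = base frame: x ahead of the robot, y to its left, z up, the work surface at z = 0. Lengths are in m, angles in rad, forces in N, time in s.
With the tool pointing down it reaches from about 0.3 to 0.875 m from the base axis. Payload 6.4 kg.
Tool frame: the origin (TCP) lies on the centre line of the jaws, within the pads' length; the fingertips stand 25 mm ahead of it and the grasp point (between the pads) lies 6 mm ahead of it (ctrl.tips_ahead is the z of the fingertips in the tool frame, in m); z points along the fingers, x is the direction in which the jaws open and shut, and the axes are right-handed (so a half turn about z gives the same grasp; the last joint's range is limited). The gripper opens to 85 mm and grips with 20 to 120 N. Pads are 22 mm wide; open, the fingers measure 114 mm over their backs; the gripper's body (76 mm by 85 mm) begins 54 mm behind the grasp point. The pads swing forward as they close: fully open they stand 13 mm farther back than shut.
Start: joints at [1.079, 0.181, 1.607, -0, 1.354, -0.206], TCP at [0.162, 0.552, 0.233] pointing down, gripper open.
Joint ranges: [-2.99, 2.99], [-0.89, 2.07], [0.3, 2.58], [-1.14, 4.28], [0, 2.63], [-3.12, 3.12]. Speed limits (rad/s): [2.57, 2.57, 3.01, 3.14, 3.14, 3.14].

INTERFACE

Orientations are given as a unit quaternion [w, x, y, z].
In Python, from bench import ctrl gives the robot as it stands.
- The arm moves only by the shell command python3 -m pendant 'ROWS'. ROWS is JSON, a list that holds one entry, the list of rows, each a list of 7 numbers: the shift along the tool's x, y, z in m, then the turn, a rotation vector about the tool's x, y, z in rad, then the closure, from -1 (fully open) to 1 (shut). A call has 1 to 10 rows; each row shifts and turns the commanded pose from where the row before left it, along the tool's axes as they then stand; what a row does not reach is not made up. A row lasts 1/10 s, in which the tool goes at most 50 mm and 8.59 degrees, less where a joint would pass 70% of its speed; a pose out of reach is approached as far as the arm can. A call with a gripper value outside its range is refused whole. The fingers move at their own pace and stop on an object; the grip force is fixed at half the most. Time passes only in rows, so rows that do not move let the fingers close. It gives the time, the measured TCP pose, the force and the opening at its end, in the units of the state.
- ctrl.get_obs(): the state, without advancing time (a new reading comes with each control period).
- ctrl.camera(name): name is "side" or "top" or "wrist"; returns (picture, depth): 480x640x3 uint8, red, green, blue; 480x640 float32, m along the optical axis (not along the pixel's ray), 0 where there is no reading.
- ctrl.calibration(name): a dict with "fov_y" (degrees; the focal length in pixels is half the picture's height over the tangent of half this angle, whatever the lens; pixels are square), "cx", "cy" (the principal point, pixels), "camera_from_world" (4x4, takes a point from world to camera coordinates). Camera axes: x right, y down, z forward; pixel columns grow to the right and rows downward; lengths in m; the calibration is good to about 2 mm. A picture is of the moment at which its call begins: read the wrist's pose just before it. calibration takes no time and is no camera call; for the wrist camera it gives the pose at the moment of the call.
- ctrl.hand_in(): hands the job in, once; it reports no verdict.
The state is a dict: "time_s": time; "q": joint angles; "dq": joint speeds; "joint_efforts": joint torques, N m; "eef_pos": TCP position; "eef_rot": TCP orientation; "wrist_force": force on the tool from outside, world axes, zero at the start; "torque": the same for the moment, N m; "opening": opening from 0.0 (shut) to 1.0 (fully open).
Only numpy, scipy, OpenCV 4.12 (cv2) and the standard library are available. Lean on these libraries where they do the work, as an engineer would, in place of code of your own. Each camera call takes 0.05 s, during which the arm holds its last target.

## Working session

There is one attempt and no reset: what is moved stays moved. The work goes in short steps, Python scripts to look and compute and a shell command to move; the robot and the scene stay as the last step left them, time stands still between calls to the robot, and variables do not carry over. Pictures are saved under pics/ and viewed, and the job is handed in when it is done.

```bash
ls; mkdir -p pics
cat > h.py <<'E'
import numpy as np, cv2
from bench import ctrl
def snap(n,fn):
    im,d=ctrl.camera(n); c=ctrl.calibration(n)
    cv2.imwrite('pics/'+fn+'.png',im[:,:,::-1]); np.savez('pics/'+fn+'.npz',im=im,d=d,T=c['camera_from_world'],f=c['fov_y'],cx=c['cx'],cy=c['cy'])
def world(fn,u,v,z=None,dep=None):
    k=np.load('pics/'+fn+'.npz'); f=240/np.tan(np.radians(float(k['f']))/2)
    r=np.array([(u-k['cx'])/f,(v-k['cy'])/f,1.]); W=np.linalg.inv(k['T'])
    if z is None:
        D=k['d'][int(v),int(u)] if dep is None else dep
        return W[:3,:3]@(r*D)+W[:3,3]
    d=W[:3,:3]@r; return W[:3,3]+d*(z-W[2,3])/d[2]
def crop(fn,x0,y0,x1,y1,s,out):
    im=cv2.imread('pics/'+fn+'.png')[y0:y1,x0:x1]
    cv2.imwrite('pics/'+out+'.png',cv2.resize(im,None,fx=s,fy=s,interpolation=cv2.INTER_CUBIC))
E
python3 - <<'E'
from h import *
print(ctrl.get_obs())
for n in ['side','top','wrist']: snap(n,n+'0'); print(n,ctrl.calibration(n))
E
```

```text
pics
{'time_s': 0.0, 'q': array([ 1.07869977e+00,  1.81520141e-01,  1.60803954e+00, -2.30841990e-05,
        1.35381933e+00, -2.06286966e-01]), 'dq': array([-8.25998793e-04, -1.42102029e-05, -1.87227692e-03, -5.79927987e-04,
        8.10446265e-04, -2.40086668e-03]), 'joint_efforts': array([-5.12508632e-04, -4.44886243e+01, -3.51332259e+01, -3.39339740e-04,
        9.30198119e-03, -3.25691133e-05]), 'eef_pos': array([0.16181923, 0.55116449, 0.23178068]), 'eef_rot': array([ 3.87586120e-04,  8.00602423e-01,  5.99195262e-01, -8.04781916e-04]), 'wrist_force': array([-0.03175349, -0.22145299, -0.25755189]), 'torque': array([-0.03293058,  0.03024841, -0.05958697]), 'opening': 0.9970628588407008}
side {'fov_y': 47.58032312581468, 'cx': 319.2608281495118, 'cy': 243.34712320037124, 'camera_from_world': array([[ 0.70248243, -0.7115434 , -0.01498097, -0.37296083],
       [-0.39405855, -0.37133964, -0.84072869,  0.3652783 ],
       [ 0.59265192,  0.59650051, -0.54124933,  0.88453189],
       [ 0.        ,  0.        ,  0.        ,  1.        ]])}
top {'fov_y': 49.88786885392002, 'cx': 312.2051839590192, 'cy': 239.91446330477373, 'camera_from_world': array([[-0.00933424, -0.99987379, -0.01285567,  0.04247702],
       [-0.99220655,  0.01085864, -0.12413001,  0.58551715],
       [ 0.12425394,  0.01159682, -0.99218268,  1.46894141],
       [ 0.        ,  0.        ,  0.        ,  1.        ]])}
wrist {'fov_y': 64.16350983891945, 'cx': 320.2125719310295, 'cy': 239.5177430009389, 'camera_from_world': array([[ 0.28132895,  0.95960969, -0.00180824, -0.57533672],
       [ 0.91333299, -0.26718293,  0.30730462, -0.04014918],
       [ 0.29440936, -0.08810521, -0.95160948,  0.38079431],
       [ 0.        ,  0.        ,  0.        ,  1.        ]])}
```

View pics/top0.png

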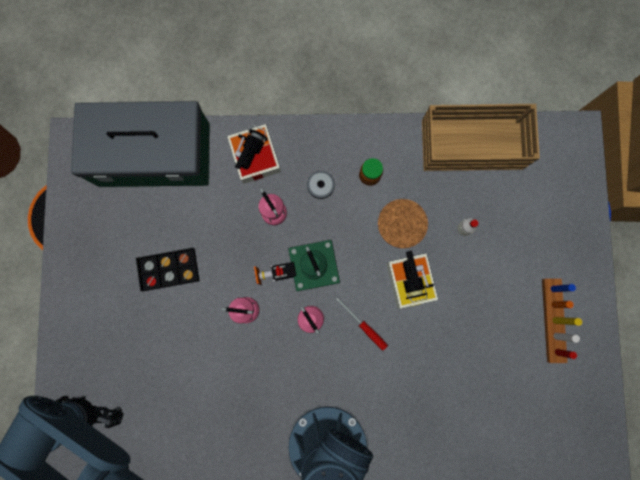

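View pics/side0.png

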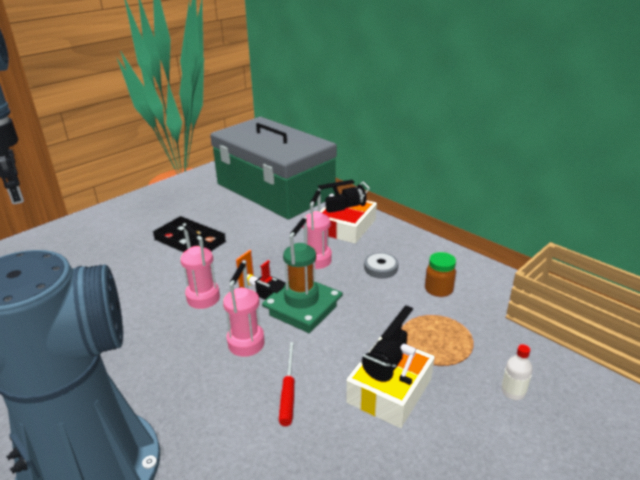

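View pics/wrist0.png

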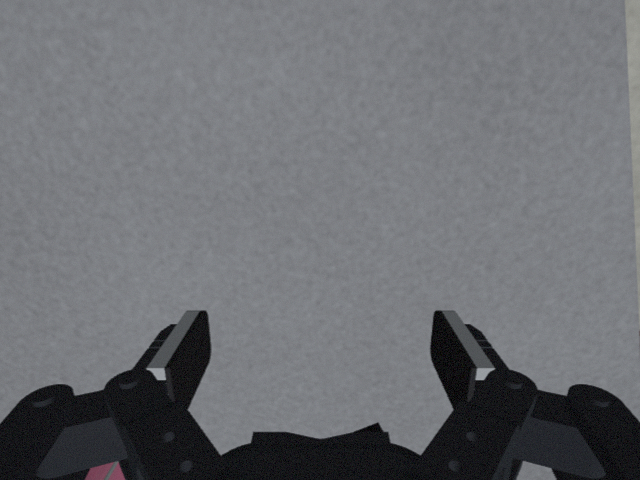

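The top picture shows the green stand at about (314,264), with the one green lantern on it. The three lanterns at (271,207), (242,310) and (311,320) are pink, so they are not meant. The foot is at (258,275), the red tab at (281,271) and the mat at (403,223). I'll confirm these in enlarged crops.

Run:
```python
from h import *
crop('top0',220,170,440,335,3.6,'c1'); crop('side0',170,180,370,350,4,'c2')
W=lambda u,v,z:print((u,v,z),world('top0',u,v,z).round(4))
W(403,223,.006)
for u,v in [(289,246),(335,240),(341,284),(296,290)]: W(u,v,.04)
W(271,207,.18);W(242,310,.18);W(311,320,.18)
```

```text
(403, 223, 0.006) [ 0.6377 -0.2345  0.006 ]
(289, 246, 0.04) [0.5684 0.1042 0.04  ]
(335, 240, 0.04) [ 0.5845 -0.0298  0.04  ]
(341, 284, 0.04) [ 0.4567 -0.0452  0.04  ]
(296, 290, 0.04) [0.4408 0.0845 0.04  ]
(271, 207, 0.18) [0.6575 0.1437 0.18  ]
(242, 310, 0.18) [0.3864 0.219  0.18  ]
(311, 320, 0.18) [0.3591 0.0399 0.18  ]
```

View pics/c1.png

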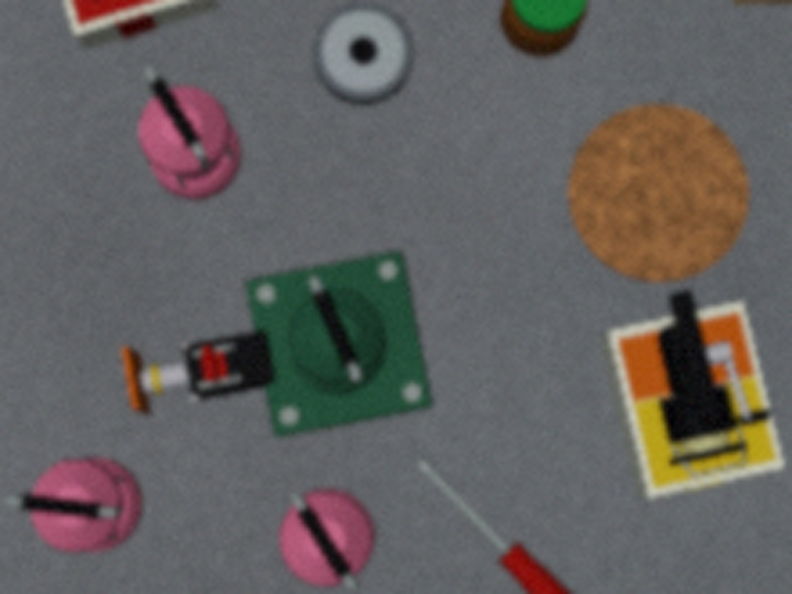

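View pics/c2.png

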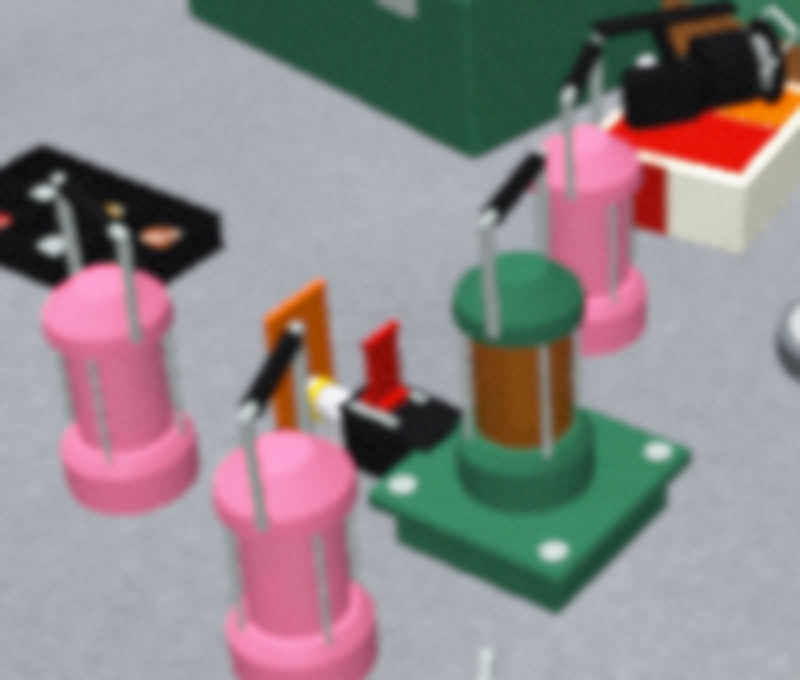

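Confirmed: the crops show the green and amber lantern standing on the stand, and the foot, ring, collar and red tab on its left. Next I compute the geometry.

Run:
```python
from h import *
C=lambda x,y:(220+x/3.6,170+y/3.6)
P=[world('top0',*C(*p),.04)[:2] for p in [(248,281),(402,250),(432,403),(276,437)]]
P=np.array(P);c=P.mean(0);print('stand',c)
# +y side = left side (P0,P3)
yd=(P[0]+P[3]-P[1]-P[2]);yd/=np.linalg.norm(yd);xd=(P[0]+P[1]-P[2]-P[3]);xd/=np.linalg.norm(xd)
print(yd,xd,'ang',np.degrees(np.arctan2(yd[1],yd[0])),np.degrees(np.arctan2(xd[1],xd[0])), [np.linalg.norm(P[i]-P[i-1]) for i in range(4)])
h=[world('top0',*C(*p),.22)[:2] for p in [(315,285),(354,372)]]
h=np.array(h);print('handle',h,h.mean(0),np.degrees(np.arctan2(*(h[0]-h[1])[::-1])),np.linalg.norm(h[0]-h[1]))
print('foot top',world('top0',*C(129,378),.092),'tab top',world('top0',*C(213,363),.093))
print('mat',world('top0',*C(659,193),.006))
o=ctrl.get_obs();print(o['eef_pos'])
from scipy.spatial.transform import Rotation as R
q=o['eef_rot'];print(R.from_quat(q,scalar_first=True).as_matrix().round(3),ctrl.tips_ahead)
```

```text
stand [0.51201778 0.03113639]
[-0.19537368  0.98072887] [0.98465001 0.17454041] ang 101.2665536270243 10.051913953210258 [np.float64(0.1275312446187289), np.float64(0.1269435269725201), np.float64(0.12562176346056483), np.float64(0.12766709125357087)]
handle [[0.53928151 0.04664109]
 [0.47728634 0.01963593]] [0.50828392 0.03313851] 23.537991770319625 0.06762159076656904
foot top [0.48206162 0.19411534 0.092     ] tab top [0.49296387 0.12885948 0.093     ]
mat [ 0.63581465 -0.23457905  0.006     ]
[0.16188662 0.55130724 0.23199653]
[[ 0.282  0.959 -0.001]
 [ 0.959 -0.282 -0.001]
 [-0.001 -0.    -1.   ]] 0.025
```

```bash
python3 -m pendant '[[[0,0,-0.04,0,0,0,-1],[0,0,-0.04,0,0,0,-1],[-0.03,0.036,0,0,0,0,-1],[-0.03,0.036,0,0,0,0,-1],[-0.03,0.036,0,0,0,0,-1],[-0.03,0.036,0,0,0,0,-1],[-0.03,0.036,0,0,0,0,-1],[-0.03,0.036,0,0,0,0,-1],[-0.03,0.036,0,0,0,0,-1],[-0.03,0.036,0,0,0,0,-1]]]'
python3 -m pendant '[[[-0.03,0.036,0,0,0,0,-1],[-0.03,0.036,0,0,0,0,-1],[-0.03,0.036,0,0,0,0,-1],[0,0,0,0,0,-0.14,-1],[0,0,0,0,0,-0.14,-1],[0,0,0,0,0,-0.14,-1],[0,0,0,0,0,-0.14,-1],[0,0,0,0,0,-0.14,-1],[0,0,0,0,0,0,-1]]]'
cat >> h.py <<'E'
from scipy.spatial.transform import Rotation as R
def st():
    o=ctrl.get_obs(); M=R.from_quat(o['eef_rot'],scalar_first=True).as_matrix()
    print('t',round(o['time_s'],2),'p',o['eef_pos'].round(4),'xang',np.degrees(np.arctan2(M[1,0],M[0,0])).round(2),'tilt',M[:2,2].round(4),'F',o['wrist_force'].round(2),'T',o['torque'].round(3),'open',round(o['opening'],3))
    return o,M
def to(p):
    o,M=st(); print('tool delta',(M.T@(np.array(p)-o['eef_pos'])).round(4))
E
python3 - <<'E'
from h import *
to([.5083,.0331,.31]); snap('wrist','w1')
E
```

```text
time_s: 1.15
eef_pos: [0.3713, 0.2385, 0.3127]
eef_rot: [0.0, 0.801, 0.599, 0.0]
wrist_force: [1.3, 0.2, 0.1]
opening: 1.002
time_s: 2.05
eef_pos: [0.4488, 0.1234, 0.3124]
eef_rot: [-0.0, 0.546, 0.838, -0.0]
wrist_force: [0.4, 0.2, -0.2]
opening: 0.999
t 2.05 p [0.4488 0.1234 0.3124] xang 113.8 tilt [-0.0005 -0.    ] F [ 0.44  0.17 -0.21] T [ 0.01  -0.01  -0.047] open 0.999
tool delta [-0.1066  0.018   0.0024]
```

View pics/w1.png

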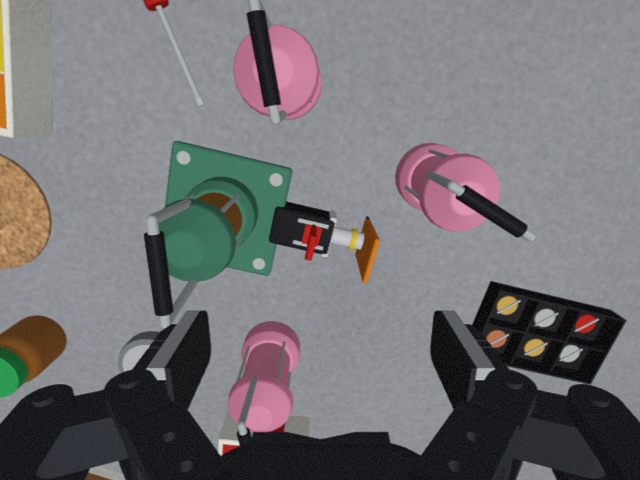

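In this wrist view the green lantern's handle runs from (153,232) to (163,312). The foot is at (369,250) and the red tab at (312,240).

Run:
```python
from h import *
a=world('w1',153,232,.22);b=world('w1',163,312,.22);print(a,b,(a+b)/2,np.degrees(np.arctan2(*(b-a)[1::-1])),np.linalg.norm(a-b))
print(world('w1',157,262))
m=(a+b)/2
to([m[0],m[1],.31])
for n,u,v,z in [('foot far top edge',369,217,.092),('foot bottom end',366,281,.092),('tab',312,240,.093)]: print(n,world('w1',u,v,z),world('w1',u,v))
```

```text
[0.48404907 0.02343687 0.22      ] [0.53676613 0.0455692  0.22      ] [0.5104076  0.03450303 0.22      ] 22.774237733958923 0.05717454800047268
[0.49971637 0.03308682 0.22591484]
t 2.1 p [0.4489 0.1234 0.3125] xang 113.56 tilt [-0.0004  0.    ] F [0.58 0.21 0.89] T [ 0.03  -0.05   0.005] open 1.0
tool delta [-0.1061  0.0209  0.0025]
foot far top edge [0.44356116 0.17416878 0.092     ] [0.45881797 0.19266145 0.00934125]
foot bottom end [0.50601269 0.20097333 0.092     ] [0.37671642 0.0931467  0.45415336]
tab [0.48718101 0.13241017 0.093     ] [0.48703314 0.13235761 0.09348345]
```

```bash
python3 -m pendant '[[[-0.036,0.007,0,0,0,0,-1],[-0.035,0.007,0,0,0,0,-1],[-0.035,0.007,0,0,0,0,-1],[0,0,0,0,0,0,-1],[0,0,0,0,0,0,-1]]]'
python3 - <<'E'
from h import *
to([.5104,.0345,.223]); snap('wrist','w2')
E
```

```text
time_s: 2.6
eef_pos: [0.5108, 0.0345, 0.3122]
eef_rot: [-0.001, 0.548, 0.836, -0.0]
wrist_force: [-0.8, 0.8, -0.4]
opening: 1.001
t 2.6 p [0.5108 0.0345 0.3122] xang 113.49 tilt [-0.0012  0.0005] F [-0.75  0.77 -0.37] T [ 0.051  0.042 -0.016] open 1.001
tool delta [ 0.0001 -0.0003  0.0892]
```

View pics/w2.png

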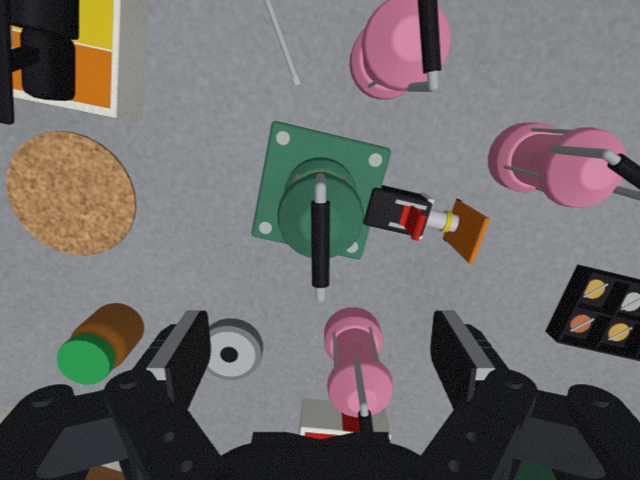

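```bash
python3 -m pendant '[[[0,0,0.03,0,0,0,-1],[0,0,0.03,0,0,0,-1],[0,0,0.03,0,0,0,-1],[0,0,0,0,0,0,-1],[0,0,0,0,0,0,1],[0,0,0,0,0,0,1],[0,0,0,0,0,0,1],[0,0,0,0,0,0,1],[0,0,0,0,0,0,1],[0,0,0,0,0,0,1]]]'
python3 -m pendant '[[[0,0,0,0,0,0,1],[0,0,0,0,0,0,1],[0,0,0,0,0,0,1]]]'
python3 - <<'E'
from h import *
st(); snap('wrist','w3')
E
```

```text
time_s: 3.65
eef_pos: [0.5115, 0.0345, 0.2237]
eef_rot: [0.001, 0.547, 0.837, 0.0]
wrist_force: [-1.6, -0.7, 5.2]
opening: 0.074
time_s: 3.95
eef_pos: [0.5114, 0.0345, 0.2237]
eef_rot: [0.001, 0.547, 0.837, 0.0]
wrist_force: [0.1, -1.3, 4.9]
opening: 0.075
t 3.95 p [0.5114 0.0345 0.2237] xang 113.72 tilt [ 0.0015 -0.0006] F [ 0.05 -1.29  4.94] T [-0.159  0.118  0.043] open 0.075
```

View pics/w3.png

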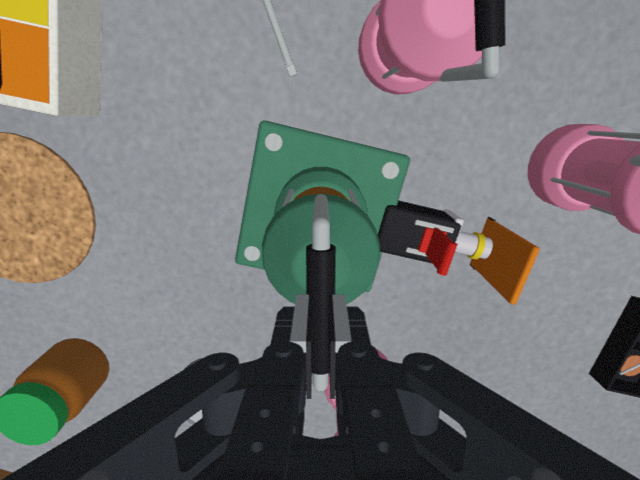

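```bash
python3 -m pendant '[[[0,0,-0.01,0,0,0,1],[0,0,-0.02,0,0,0,1],[0,0,-0.03,0,0,0,1],[0,0,-0.03,0,0,0,1],[0,0,-0.03,0,0,0,1],[0,0,-0.02,0,0,0,1],[0,0,0,0,0,0,1],[0,0,0,0,0,0,1],[0,0,0,0,0,0,1]]]'
python3 - <<'E'
from h import *
k=np.load('pics/w2.npz')
to([.637,-.2345,.3637]); snap('side','s1'); snap('wrist','w4')
for f,u,v in [('w4',0,0)]: pass
E
```

```text
time_s: 4.9
eef_pos: [0.5099, 0.035, 0.3604]
eef_rot: [-0.002, 0.547, 0.837, -0.001]
wrist_force: [0.2, -0.2, -4.9]
opening: 0.068
t 4.9 p [0.5099 0.035  0.3604] xang 113.73 tilt [-0.004   0.0007] F [ 0.22 -0.21 -4.86] T [ 0.041 -0.043 -0.019] open 0.068
tool delta [-0.2979  0.0079 -0.004 ]
```

View pics/s1.png

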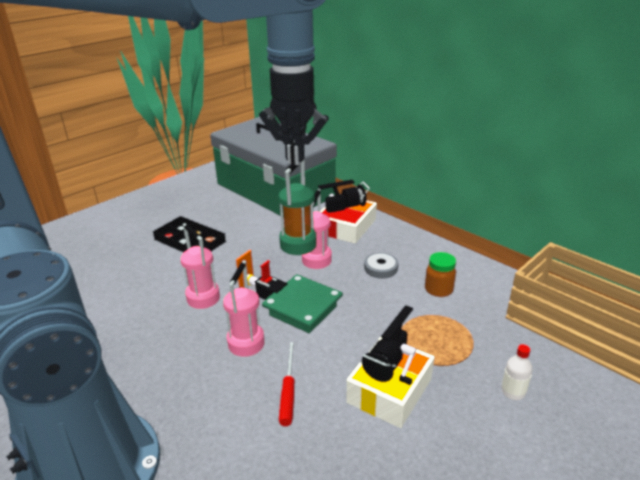

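View pics/w4.png

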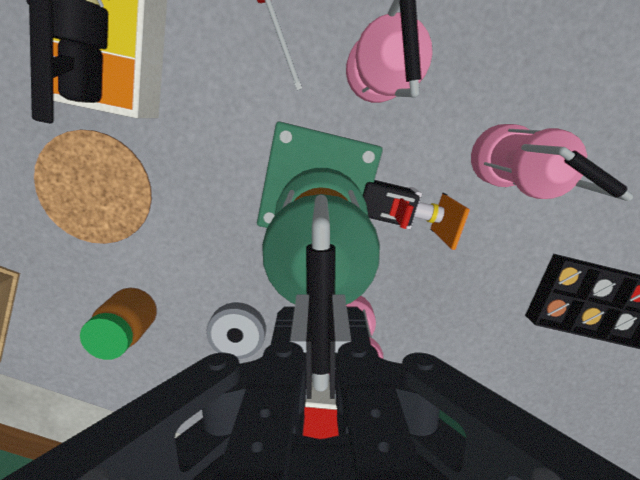

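```bash
python3 -m pendant '[[[-0.02,0.001,0,0,0,0,1],[-0.04,0.001,0,0,0,0,1],[-0.045,0.001,0,0,0,0,1],[-0.045,0.001,0,0,0,0,1],[-0.045,0.001,0,0,0,0,1],[-0.045,0.001,0,0,0,0,1],[-0.038,0.001,0,0,0,0,1],[-0.02,0.001,0,0,0,0,1],[0,0,0,0,0,0,1],[0,0,0,0,0,0,1]]]'
python3 - <<'E'
from h import *
print(world('w2',71,193,.006))
to([.637,-.2345,.3637]); snap('top','t2'); snap('side','s2'); snap('wrist','w5')
crop('t2',340,150,500,270,5,'c3')
E
```

```text
time_s: 6.0
eef_pos: [0.638, -0.2348, 0.3621]
eef_rot: [-0.0, 0.547, 0.837, 0.0]
wrist_force: [0.2, 0.7, 0.4]
opening: -0.0
[ 0.63572956 -0.23046377  0.006     ]
t 6.0 p [ 0.638  -0.2348  0.3621] xang 113.7 tilt [-0.0007  0.0008] F [0.19 0.71 0.36] T [-0.012 -0.013 -0.003] open -0.0
tool delta [ 0.0007 -0.0008 -0.0016]
```

View pics/s2.png

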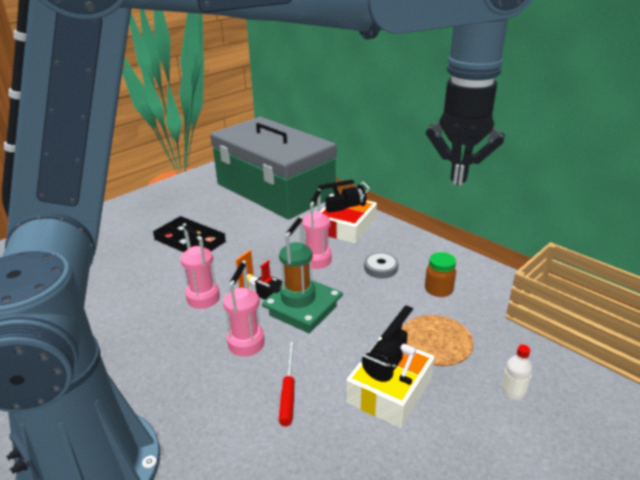

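View pics/w5.png

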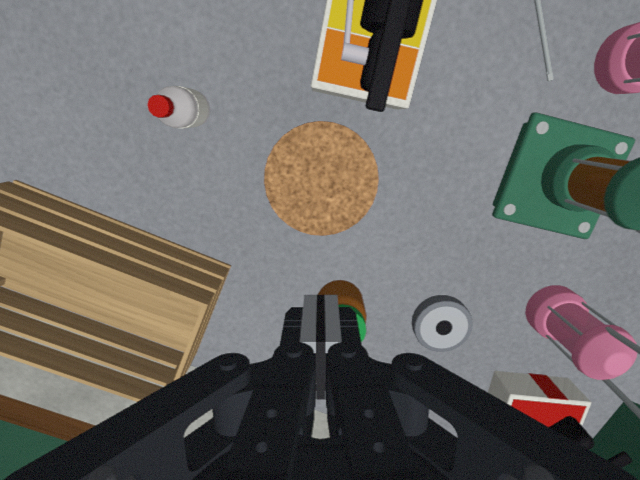

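The side picture shows the lantern has slipped out and is standing upright on the stand again, at (297,275). The gripper is empty and shut. I'll find out from the earlier pictures how the bar sat in the jaws.

Run:
```python
from h import *
for f,tz in [('w3',.2237),('w4',.3604)]:
    for v in (200,230,250,270,290,310,330,350,362,385): 
        p=world(f,320,v); print(f,v,p.round(4), 'rel z',(p[2]-tz).round(4))
crop('w3',240,180,400,420,3,'c4');crop('w4',240,180,400,420,3,'c5');crop('s2',220,200,360,340,4,'c6');crop('s1',230,90,370,260,4,'c7')
im=np.hstack([cv2.imread('pics/c4.png'),cv2.imread('pics/c5.png')]);cv2.imwrite('pics/c45.png',cv2.resize(im,(760,570)))
im=np.hstack([cv2.imread('pics/c6.png'),cv2.resize(cv2.imread('pics/c7.png'),(460,560))]);cv2.imwrite('pics/c67.png',im[:, :800] if 0 else cv2.resize(im,(800,440)))
```

```text
w3 200 [0.4759 0.0199 0.1783] rel z -0.0454
w3 230 [0.4778 0.0208 0.2236] rel z -0.0001
w3 250 [0.4851 0.024  0.224 ] rel z 0.0003
w3 270 [0.4916 0.0269 0.2271] rel z 0.0034
w3 290 [0.5    0.0306 0.226 ] rel z 0.0023
w3 310 [0.5081 0.0342 0.2261] rel z 0.0024
w3 330 [0.5162 0.0377 0.2267] rel z 0.003
w3 350 [0.5257 0.0419 0.2256] rel z 0.0019
w3 362 [0.5304 0.044  0.2266] rel z 0.0029
w3 385 [0.5429 0.0495 0.2243] rel z 0.0006
w4 200 [0.4749 0.0206 0.3122] rel z -0.0482
w4 230 [0.4765 0.0213 0.3604] rel z -0.0
w4 250 [0.4836 0.0244 0.3615] rel z 0.0011
w4 270 [0.4911 0.0277 0.3623] rel z 0.0019
w4 290 [0.4984 0.0309 0.3637] rel z 0.0033
w4 310 [0.5064 0.0344 0.3639] rel z 0.0035
w4 330 [0.5149 0.0382 0.3636] rel z 0.0032
w4 350 [0.5238 0.0421 0.3634] rel z 0.003
w4 362 [0.5294 0.0446 0.363 ] rel z 0.0026
w4 385 [0.5418 0.05   0.3608] rel z 0.0004
```

View pics/c45.png

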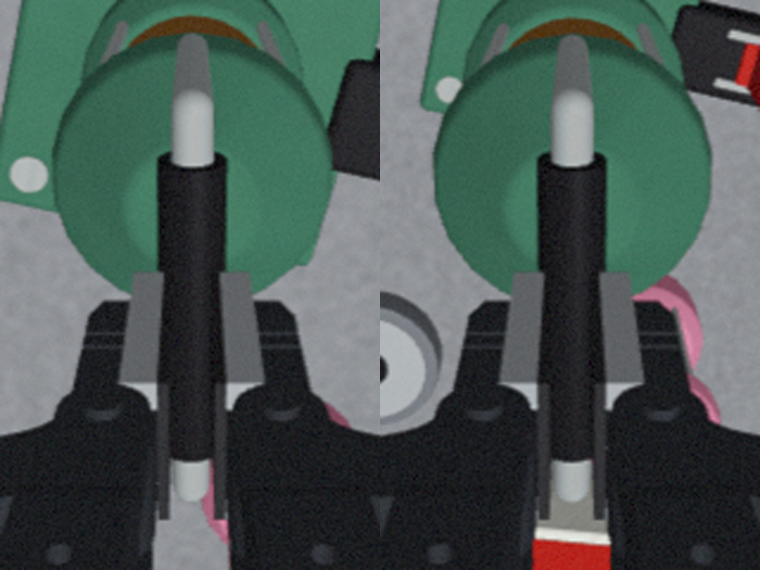

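View pics/c67.png

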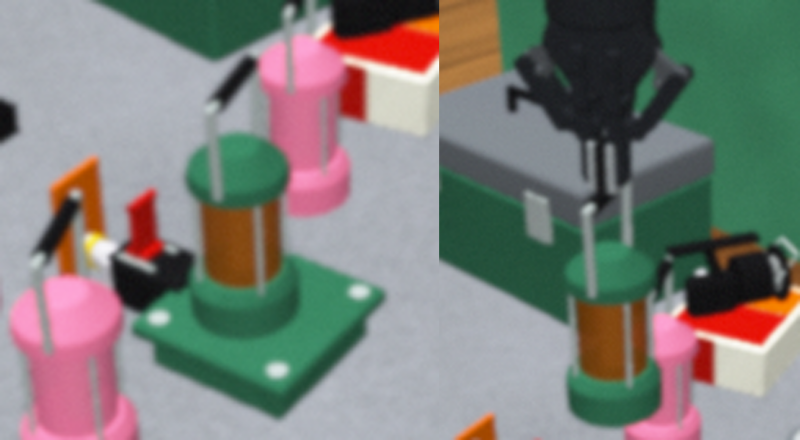

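```bash
python3 -m pendant '[[[0.02,0,0,0,0,0,-1],[0.045,0,0,0,0,0,-1],[0.045,0,0,0,0,0,-1],[0.045,0,0,0,0,0,-1],[0.045,0,0,0,0,0,-1],[0.045,0,0,0,0,0,-1],[0.03,0,0,0,0,0,-1],[0,0,0,0,0,0,-1],[0,0,0,0,0,0,-1]]]'
python3 - <<'E'
from h import *
st();snap('wrist','w6')
E
```

```text
time_s: 7.05
eef_pos: [0.5271, 0.0181, 0.3635]
eef_rot: [0.001, 0.546, 0.838, 0.0]
wrist_force: [-0.2, 0.3, -0.1]
opening: 0.998
t 7.05 p [0.5271 0.0181 0.3635] xang 113.88 tilt [ 0.0018 -0.0007] F [-0.16  0.34 -0.07] T [ 0.008 -0.052  0.048] open 0.998
```

View pics/w6.png

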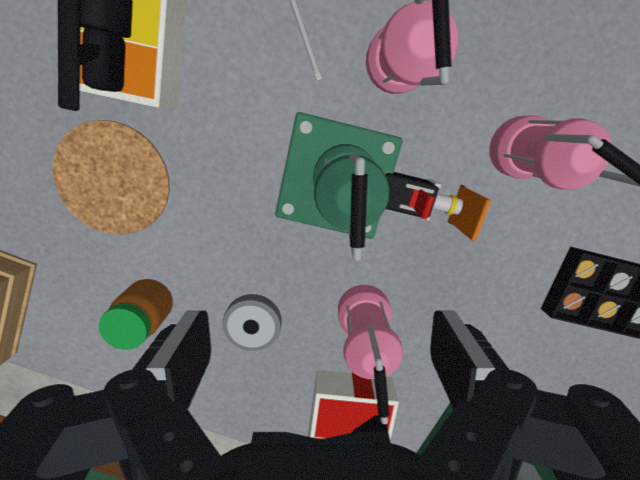

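The lantern is upright on the stand, with its bar running from (360,172) to (357,248). I measure it again.

Run:
```python
from h import *
a=world('w6',360,172,.22);b=world('w6',357.5,247,.22);m=(a+b)/2
print(a,b,m,np.degrees(np.arctan2(*(b-a)[1::-1])),np.linalg.norm(a-b),world('w6',359,205),world('w6',350,180))
to([m[0],m[1],.2245])
```

```text
[0.47983642 0.02930702 0.22      ] [0.53354478 0.05293515 0.22      ] [0.5066906  0.04112108 0.22      ] 23.74632559638904 0.058676034084593404 [0.50146915 0.03813359 0.22692225] [0.49372468 0.03150432 0.17216129]
t 7.1 p [0.5274 0.0172 0.3632] xang 113.8 tilt [ 0.0012 -0.0007] F [-0.63 -0.22 -0.39] T [-0.024 -0.011 -0.075] open 0.997
tool delta [ 0.0304 -0.0095  0.1387]
```

```bash
python3 -m pendant '[[[0.015,-0.005,0,0,0,0,-1],[0.015,-0.005,0,0,0,0,-1],[0,0,0.04,0,0,0,-1],[0,0,0.04,0,0,0,-1],[0,0,0.03,0,0,0,-1],[0,0,0,0,0,0,-1],[0,0,0,0,0,0,-1]]]'
python3 - <<'E'
from h import *
to([.5067,.0411,.2245]);snap('wrist','w7')
E
```

```text
time_s: 7.8
eef_pos: [0.506, 0.0406, 0.2533]
eef_rot: [-0.0, 0.547, 0.837, -0.0]
wrist_force: [-0.2, 0.3, 2.0]
opening: 0.999
t 7.8 p [0.506  0.0406 0.2533] xang 113.72 tilt [-0.0005  0.0001] F [-0.19  0.25  2.04] T [ 0.014 -0.012  0.036] open 0.999
tool delta [0.0002 0.0008 0.0288]
```

View pics/w7.png

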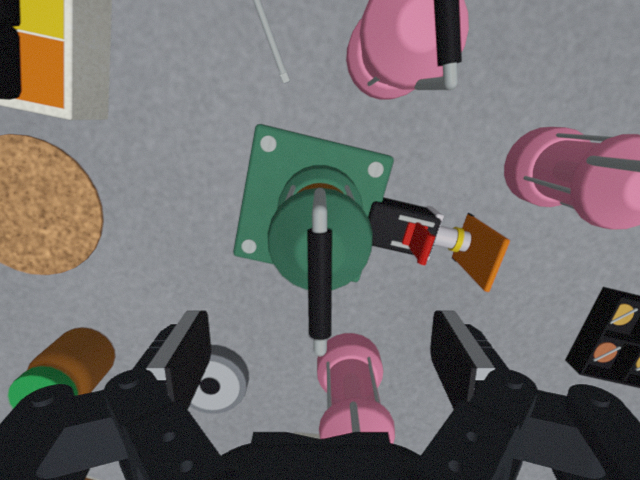

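```bash
python3 -m pendant '[[[0,0.001,0.015,0,0,0,-1],[0,0,0.015,0,0,0,-1],[0,0,0,0,0,0,-1],[0,0,0,0,0,0,1],[0,0,0,0,0,0,1],[0,0,0,0,0,0,1],[0,0,0,0,0,0,1],[0,0,0,0,0,0,1],[0,0,0,0,0,0,1],[0,0,0,0,0,0,1]]]'
python3 -m pendant '[[[0,0,0,0,0,0,1],[0,0,0,0,0,0,1],[0,0,0,0,0,0,1],[0,0,-0.005,0,0,0,1],[0,0,-0.01,0,0,0,1],[0,0,-0.01,0,0,0,1],[0,0,-0.01,0,0,0,1],[0,0,-0.01,0,0,0,1],[0,0,-0.005,0,0,0,1],[0,0,0,0,0,0,1]]]'
python3 -m pendant '[[[0,0,-0.01,0,0,0,1],[0,0,-0.02,0,0,0,1],[0,0,-0.02,0,0,0,1],[0,0,-0.02,0,0,0,1],[0,0,-0.02,0,0,0,1],[0,0,-0.01,0,0,0,1],[0,0,0,0,0,0,1]]]'
python3 - <<'E'
from h import *
st();snap('wrist','w8')
E
```

```text
time_s: 8.85
eef_pos: [0.5074, 0.0408, 0.2234]
eef_rot: [0.0, 0.547, 0.837, 0.0]
wrist_force: [-1.0, -0.2, 6.1]
opening: 0.08
time_s: 9.85
eef_pos: [0.5077, 0.0408, 0.2739]
eef_rot: [0.001, 0.547, 0.837, 0.0]
wrist_force: [0.5, -0.0, -4.3]
opening: 0.074
time_s: 10.55
eef_pos: [0.5078, 0.0408, 0.3743]
eef_rot: [0.001, 0.547, 0.837, 0.001]
wrist_force: [0.5, -0.9, -5.3]
opening: 0.082
t 10.55 p [0.5078 0.0408 0.3743] xang 113.74 tilt [ 0.0028 -0.0004] F [ 0.46 -0.94 -5.26] T [-0.006 -0.09  -0.007] open 0.082
```

View pics/w8.png

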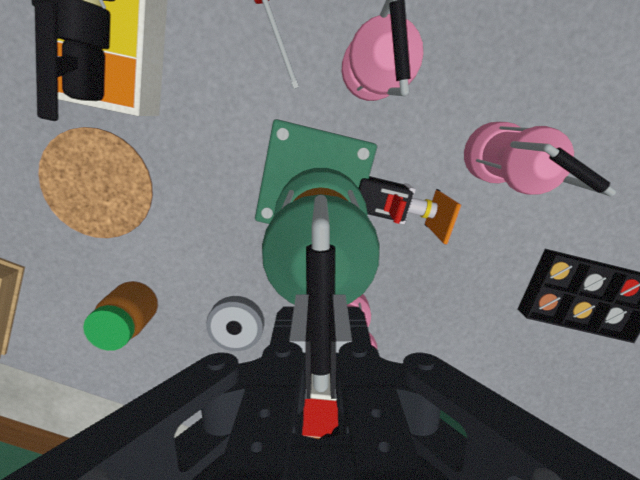

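The lantern is held firmly and level. Now I carry it more gently.

```bash
python3 -m pendant '[[[-0.005,0,0,0,0,0,1],[-0.01,0,0,0,0,0,1],[-0.015,0,0,0,0,0,1],[-0.015,0,0,0,0,0,1],[-0.015,0,0,0,0,0,1]]]'
python3 - <<'E'
from h import *
to([.6367,-.2335,.3743])
E
```

```text
time_s: 11.1
eef_pos: [0.5318, -0.0158, 0.3723]
eef_rot: [-0.0, 0.547, 0.837, -0.0]
wrist_force: [0.9, -0.1, -4.7]
opening: 0.08
t 11.1 p [ 0.5318 -0.0158  0.3723] xang 113.69 tilt [-0.0005 -0.0001] F [ 0.87 -0.09 -4.72] T [ 0.007 -0.05  -0.05 ] open 0.08
tool delta [-0.2415  0.0086 -0.002 ]
```

```bash
python3 -m pendant '[[[-0.015,0.001,0,0,0,0,1],[-0.02,0.001,0,0,0,0,1],[-0.02,0.001,0,0,0,0,1],[-0.02,0.001,0,0,0,0,1],[-0.02,0.001,0,0,0,0,1],[-0.02,0,0,0,0,0,1],[-0.02,0,0,0,0,0,1],[-0.02,0,0,0,0,0,1],[-0.02,0,0,0,0,0,1],[-0.02,0,0,0,0,0,1]]]'
python3 -m pendant '[[[-0.015,0.001,0,0,0,0,1],[-0.01,0.001,0,0,0,0,1],[-0.01,0,0,0,0,0,1],[-0.005,0,0,0,0,0,1],[0,0,0,0,0,0,1],[0,0,0,0,0,0,1]]]'
python3 - <<'E'
from h import *
to([.6367,-.2335,.3743]);snap('wrist','w9');snap('top','t3');crop('t3',330,130,490,250,5,'c8')
for v in (250,270,290,310): print(world('w9',320,v).round(4))
E
```

```text
time_s: 12.1
eef_pos: [0.6149, -0.1923, 0.3724]
eef_rot: [-0.0, 0.547, 0.837, -0.0]
wrist_force: [0.7, 0.5, -4.8]
opening: 0.075
time_s: 12.7
eef_pos: [0.6322, -0.226, 0.3727]
eef_rot: [-0.0, 0.546, 0.837, 0.0]
wrist_force: [-0.0, 0.2, -4.5]
opening: 0.075
t 12.7 p [ 0.6322 -0.226   0.3727] xang 113.75 tilt [-0.0002  0.0004] F [-0.03  0.17 -4.48] T [0.006 0.036 0.002] open 0.075
tool delta [-0.0087  0.0011 -0.0016]
[ 0.6061 -0.2362  0.3726]
[ 0.6128 -0.2332  0.3754]
[ 0.6203 -0.2299  0.3761]
[ 0.6283 -0.2264  0.3763]
```

View pics/w9.png

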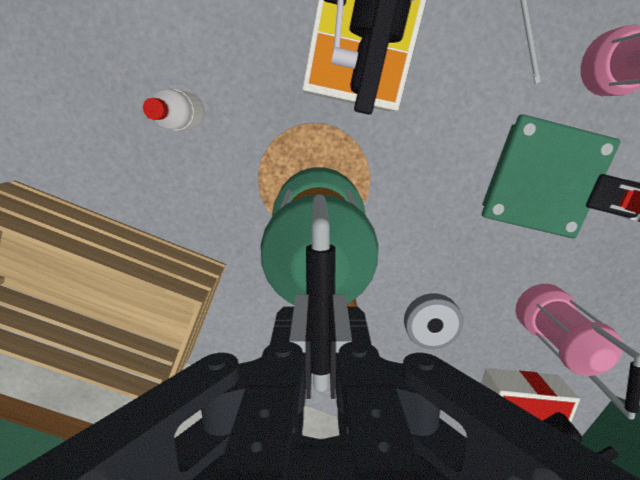

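View pics/c8.png

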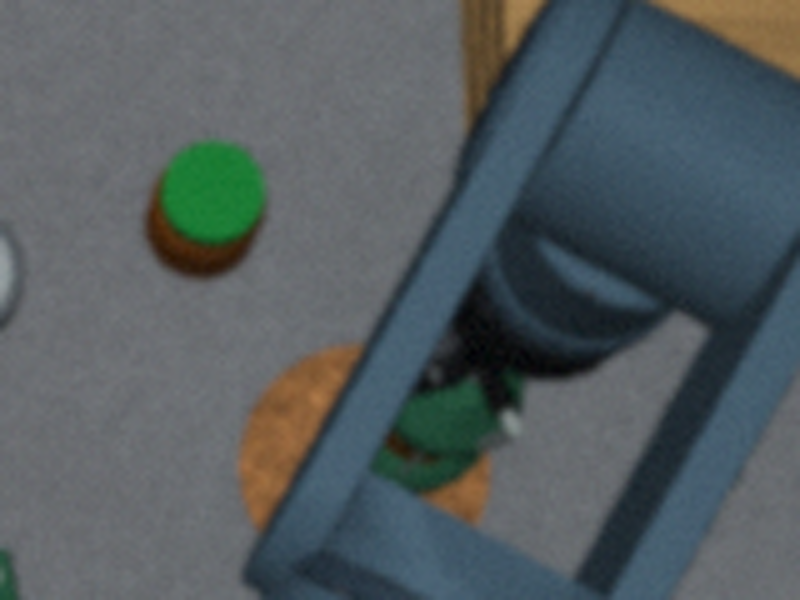

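```bash
python3 -m pendant '[[[-0.008,0.001,0,0,0,0,1],[0,0,0.01,0,0,0,1],[0,0,0.02,0,0,0,1],[0,0,0.025,0,0,0,1],[0,0,0.025,0,0,0,1],[0,0,0.025,0,0,0,1],[0,0,0.025,0,0,0,1],[0,0,0.02,0,0,0,1],[0,0,0.01,0,0,0,1],[0,0,0,0,0,0,1]]]'
python3 -m pendant '[[[0,0,0.01,0,0,0,1],[0,0,0.005,0,0,0,1],[0,0,0,0,0,0,1]]]'
python3 - <<'E'
from h import *
to([.6367,-.2335,.190]);snap('side','s3');crop('s3',330,220,530,400,4,'c9')
E
```

```text
time_s: 13.8
eef_pos: [0.6353, -0.2327, 0.2101]
eef_rot: [-0.002, 0.547, 0.837, -0.0]
wrist_force: [-0.5, 1.1, -4.9]
opening: 0.075
time_s: 14.1
eef_pos: [0.6362, -0.2332, 0.1972]
eef_rot: [-0.0, 0.547, 0.837, -0.0]
wrist_force: [1.0, 0.3, -5.4]
opening: 0.081
t 14.1 p [ 0.6362 -0.2332  0.1972] xang 113.73 tilt [-0.0007  0.0003] F [ 0.99  0.27 -5.35] T [-0.036  0.094  0.002] open 0.081
tool delta [-0.0005  0.0003  0.0072]
```

View pics/c9.png

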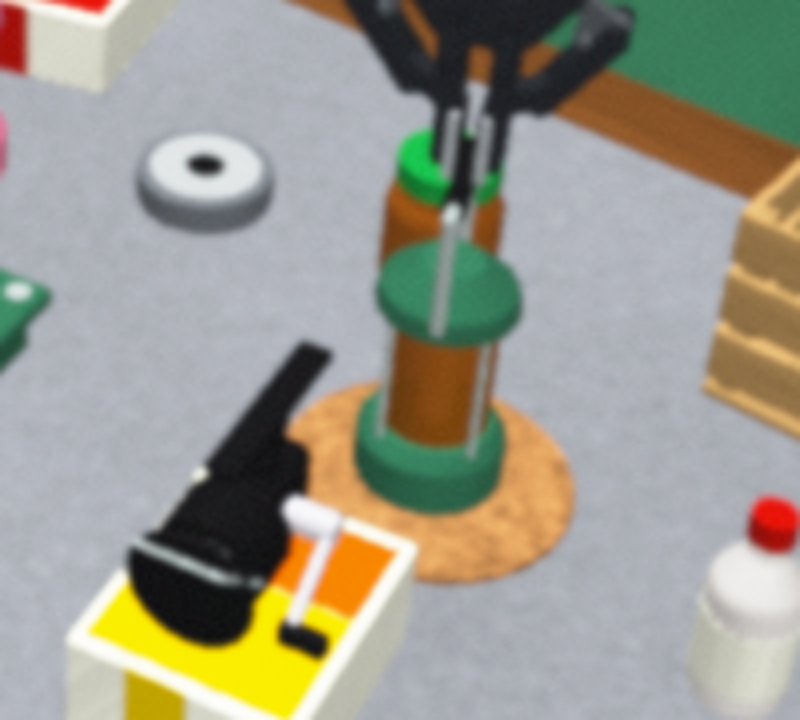

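The lantern is upright over the middle of the mat, a few millimetres above it. I lower it in small steps while watching the force.

```bash
python3 -m pendant '[[[0,0,0.003,0,0,0,1],[0,0,0.003,0,0,0,1],[0,0,0,0,0,0,1]]]'; python3 -m pendant '[[[0,0,0.002,0,0,0,1],[0,0,0,0,0,0,1]]]'
```

```text
time_s: 14.45
eef_pos: [0.6362, -0.2332, 0.1912]
eef_rot: [-0.0, 0.547, 0.837, -0.0]
wrist_force: [-0.5, 0.7, -5.2]
opening: 0.08
time_s: 14.65
eef_pos: [0.6365, -0.2334, 0.1896]
eef_rot: [0.0, 0.547, 0.837, 0.0]
wrist_force: [0.3, 0.5, -4.4]
opening: 0.075
```

```bash
python3 -m pendant '[[[0,0,0.001,0,0,0,1],[0,0,0,0,0,0,1]]]'; python3 -m pendant '[[[0,0,0.001,0,0,0,1],[0,0,0,0,0,0,1]]]'; python3 -m pendant '[[[0,0,0.001,0,0,0,1],[0,0,0,0,0,0,1]]]'
```

```text
time_s: 14.85
eef_pos: [0.6368, -0.2337, 0.1895]
eef_rot: [0.001, 0.547, 0.837, -0.0]
wrist_force: [-0.7, 0.4, -1.6]
opening: 0.075
time_s: 15.05
eef_pos: [0.6371, -0.2337, 0.1894]
eef_rot: [0.001, 0.547, 0.837, -0.0]
wrist_force: [-2.0, 0.2, 4.7]
opening: 0.075
time_s: 15.25
eef_pos: [0.6374, -0.2339, 0.1894]
eef_rot: [0.002, 0.547, 0.837, 0.0]
wrist_force: [-2.4, 0.2, 8.6]
opening: 0.078
```

```bash
python3 -m pendant '[[[0,0,-0.002,0,0,0,1],[0,0,0,0,0,0,-1],[0,0,0,0,0,0,-1],[0,0,0,0,0,0,-1],[0,0,0,0,0,0,-1],[0,0,0,0,0,0,-1],[0,0,0,0,0,0,-1],[0,0,0,0,0,0,-1],[0,0,0,0,0,0,-1]]]'; python3 -m pendant '[[[0,0,-0.02,0,0,0,-1],[0,0,-0.03,0,0,0,-1],[0,0,-0.04,0,0,0,-1],[0,0,-0.04,0,0,0,-1],[0,0,-0.03,0,0,0,-1],[0,0,0,0,0,0,-1]]]'
python3 - <<'E'
from h import *
st();snap('side','s4');snap('wrist','w10');crop('s4',330,220,530,400,4,'c10')
E
```

```text
time_s: 16.15
eef_pos: [0.6364, -0.2333, 0.1887]
eef_rot: [-0.0, 0.547, 0.837, -0.0]
wrist_force: [-0.2, -0.6, -0.5]
opening: 0.999
time_s: 16.75
eef_pos: [0.6382, -0.2343, 0.3556]
eef_rot: [0.005, 0.547, 0.837, 0.0]
wrist_force: [0.2, -1.4, -0.0]
opening: 1.002
t 16.75 p [ 0.6382 -0.2343  0.3556] xang 113.74 tilt [ 0.0091 -0.0053] F [ 0.19 -1.36 -0.04] T [0.021 0.02  0.024] open 1.002
```

View pics/c10.png

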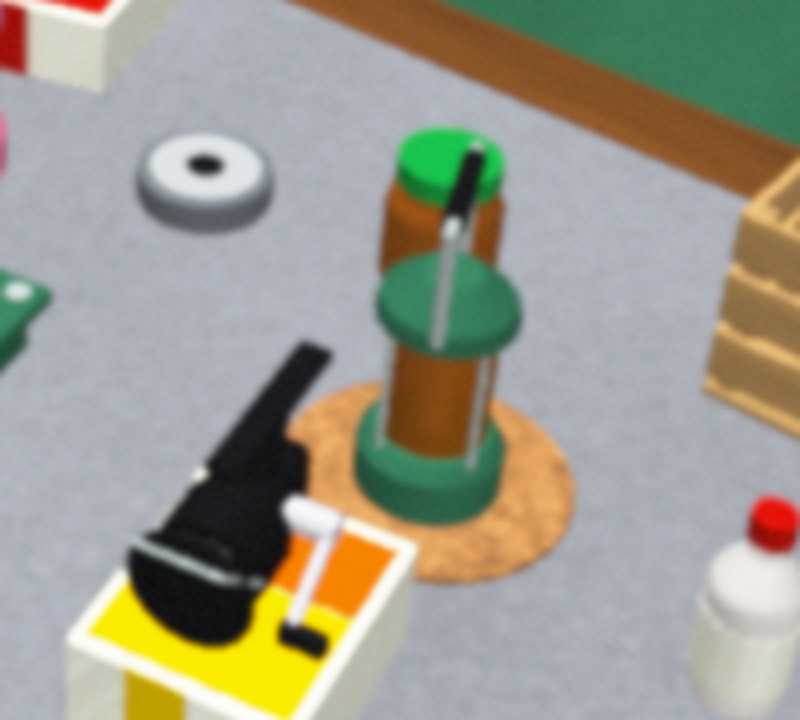

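View pics/w10.png

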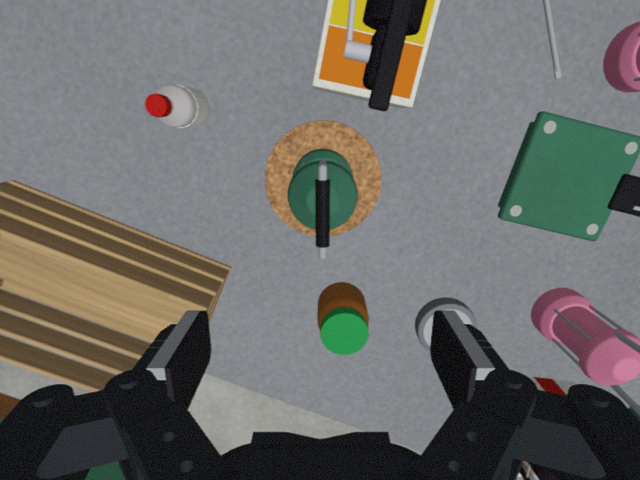

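The lantern is released and upright. In the wrist view the mat centre is at (323,178), and the lantern's base falls well inside it. Next I move above the foot and the lever.

```bash
python3 -m pendant '[[[0.03,0.002,0,0,0,0,-1],[0.046,0.002,0,0,0,0,-1],[0.046,0.002,0,0,0,0,-1],[0.046,0.002,0,0,0,0,-1],[0.046,0.002,0,0,0,0,-1],[0.046,0.002,0,0,0,0,-1],[0.046,0.002,0,0,0,0,-1],[0.046,0.002,0,0,0,0,-1],[0.046,0.002,0,0,0,0,-1],[0.022,0.002,0,0,0,0,-1]]]'; python3 -m pendant '[[[0,0,0,0,0,0.114,-1],[0,0,0,0,0,0.114,-1],[0,0,0.03,0,0,0,-1],[0,0,0,0,0,0,-1],[0,0,0,0,0,0,-1]]]'
python3 - <<'E'
from h import *
to([.4878,.1594,.30]);snap('wrist','w11')
E
```

```text
time_s: 17.85
eef_pos: [0.4832, 0.1622, 0.3469]
eef_rot: [-0.002, 0.545, 0.838, -0.001]
wrist_force: [0.2, -0.1, -0.2]
opening: 1.002
time_s: 18.35
eef_pos: [0.4847, 0.1591, 0.3172]
eef_rot: [-0.001, 0.638, 0.77, -0.001]
wrist_force: [0.8, 0.0, 1.8]
opening: 0.997
t 18.35 p [0.4847 0.1591 0.3172] xang 100.68 tilt [-0.0039 -0.0003] F [0.77 0.04 1.81] T [ 0.022 -0.045 -0.014] open 0.997
tool delta [-0.0003  0.0031  0.0172]
```

View pics/w11.png

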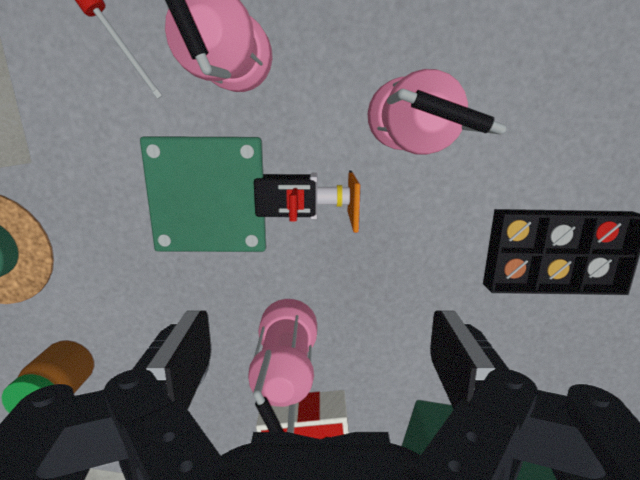

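Run:
```python
from h import *
crop('w11',240,150,380,250,5.7,'c11'); crop('w11',130,120,290,260,5,'c12')
```

```text
(no output)
```

View pics/c11.png

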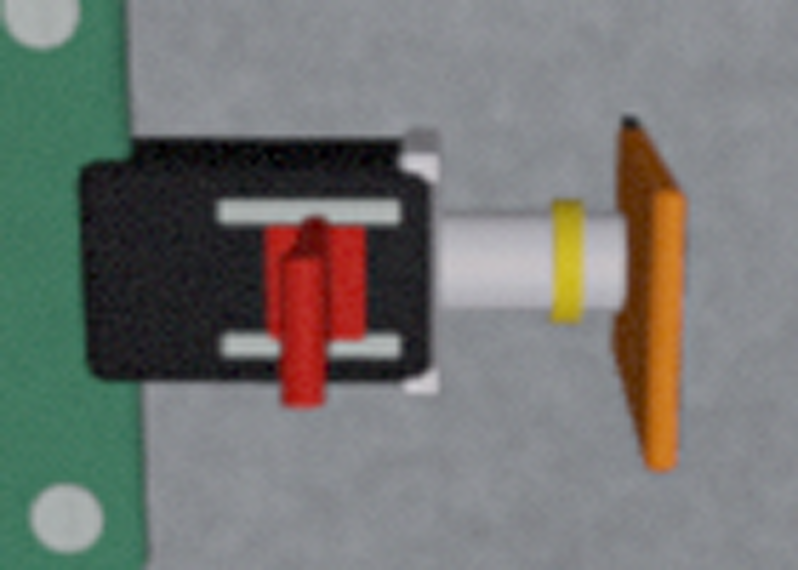

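View pics/c12.png

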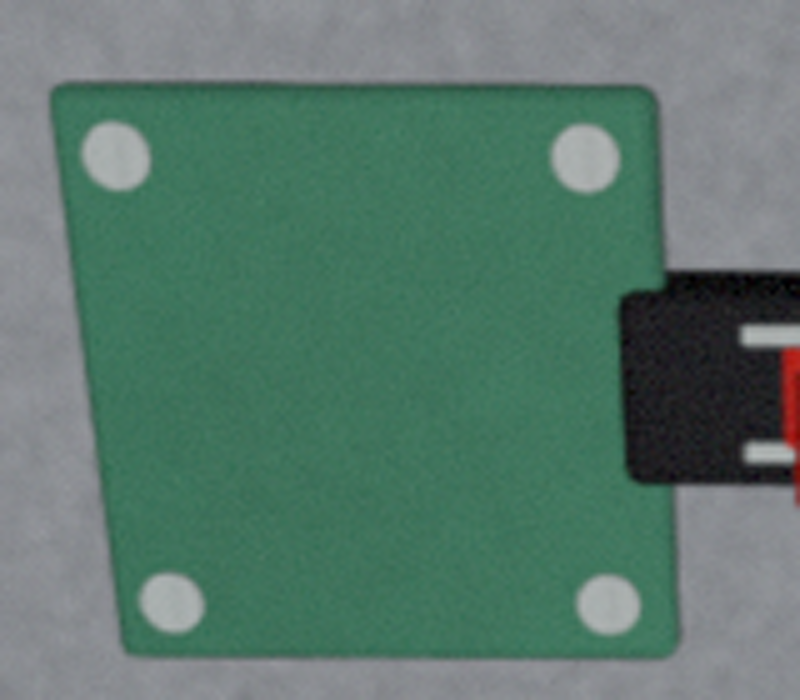

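Run:
```python
from h import *
A=lambda x,y,z:world('w11',240+x/5.7,150+y/5.7,z); B=lambda x,y:world('w11',130+x/5,120+y/5,.04)
P=np.array([B(50,84),B(657,84),B(682,658),B(123,658)])
c=P.mean(0);print('stand',c,[np.linalg.norm(P[i]-P[i-1]).round(4) for i in range(4)])
yd=P[1]+P[2]-P[0]-P[3];xd=P[2]+P[3]-P[0]-P[1]
print('ang',np.degrees(np.arctan2(yd[1],yd[0])),90+np.degrees(np.arctan2(xd[1],xd[0])))
a=np.radians(100.6)
yd=np.array([np.cos(a),np.sin(a),0]);xd=np.array([np.sin(a),-np.cos(a),0])
tcp=np.array([.4847,.1591,0])
for n,p in dict(mouthA=A(432,200,.044),mouthB=A(434,350,.044),foot1=A(685,200,.092),foot2=A(677,462,.092),tab1=A(283,265,.093),tab2=A(281,402,.093),tab3=A(326,402,.093),plate_a=A(668,190,.092),plate_b=A(660,470,.092),ring_in=A(553,260,.030),ringout=A(583,260,.03)).items():
    d=p-c;print(n,p.round(4),'stand xy',(d@xd).round(4),(d@yd).round(4),'rel tcp x',((p-tcp)[:2]@yd[:2]).round(4),'y',((p-tcp)[:2]@xd[:2]).round(4))
```

```text
stand [0.51564399 0.03638083 0.04      ] [np.float64(0.1293), np.float64(0.1289), np.float64(0.1293), np.float64(0.1302)]
ang 100.71531163322281 100.29787927160004
mouthA [0.4793 0.1542 0.044 ] stand xy -0.0141 0.1225 rel tcp x -0.0039 y -0.0063
mouthB [0.5082 0.1599 0.044 ] stand xy 0.0154 0.1228 rel tcp x -0.0035 y 0.0232
foot1 [0.4631 0.1953 0.092 ] stand xy -0.0224 0.1659 rel tcp x 0.0396 y -0.0146
foot2 [0.5086 0.204  0.092 ] stand xy 0.0239 0.1661 rel tcp x 0.0397 y 0.0317
tab1 [0.4866 0.1302 0.093 ] stand xy -0.0113 0.0976 rel tcp x -0.0287 y -0.0035
tab2 [0.5105 0.1338 0.093 ] stand xy 0.0129 0.0967 rel tcp x -0.0296 y 0.0207
tab3 [0.509  0.1415 0.093 ] stand xy 0.0128 0.1045 rel tcp x -0.0218 y 0.0207
plate_a [0.462  0.1921 0.092 ] stand xy -0.0241 0.163 rel tcp x 0.0366 y -0.0163
plate_b [0.5106 0.2014 0.092 ] stand xy 0.0254 0.1631 rel tcp x 0.0368 y 0.0332
ring_in [0.489  0.1804 0.03  ] stand xy 0.0003 0.1464 rel tcp x 0.0201 y 0.0081
ringout [0.4879 0.1863 0.03  ] stand xy 0.0003 0.1524 rel tcp x 0.0261 y 0.0081
```

The foot and lever line up with the tool axes. I calibrate the finger gap against closure in the air and centre the gripper at the same time.

```bash
python3 -m pendant '[[[0.005,0.0085,0,0,0,0,-0.2],[0,0,0,0,0,0,-0.2],[0,0,0,0,0,0,-0.2],[0,0,0,0,0,0,-0.2],[0,0,0,0,0,0,-0.2]]]'
python3 - <<'E'
from h import *
st();snap('wrist','w12')
E
python3 -m pendant '[[[0,0,0,0,0,0,0.2],[0,0,0,0,0,0,0.2],[0,0,0,0,0,0,0.2],[0,0,0,0,0,0,0.2]]]'
python3 - <<'E'
from h import *
st();snap('wrist','w13')
a,b,c=[cv2.imread(f'pics/{n}.png')[290:430,120:520] for n in('w11','w12','w13')]
cv2.imwrite('pics/c13.png',cv2.resize(np.vstack([a,b,c]),(571,600)))
# pad inner gap via depth: pad tip points
E
```

```text
time_s: 18.9
eef_pos: [0.4931, 0.1657, 0.3189]
eef_rot: [0.0, 0.638, 0.77, 0.0]
wrist_force: [-1.0, -0.5, -0.2]
opening: 0.602
t 18.9 p [0.4931 0.1657 0.3189] xang 100.67 tilt [0.0002 0.    ] F [-1.01 -0.53 -0.22] T [ 0.007 -0.035  0.011] open 0.602
time_s: 19.35
eef_pos: [0.4931, 0.1657, 0.3187]
eef_rot: [0.0, 0.638, 0.77, 0.0]
wrist_force: [0.5, -0.2, -0.2]
opening: 0.401
t 19.35 p [0.4931 0.1657 0.3187] xang 100.67 tilt [0.0001 0.    ] F [ 0.47 -0.25 -0.17] T [0.017 0.016 0.008] open 0.401
```

View pics/c13.png

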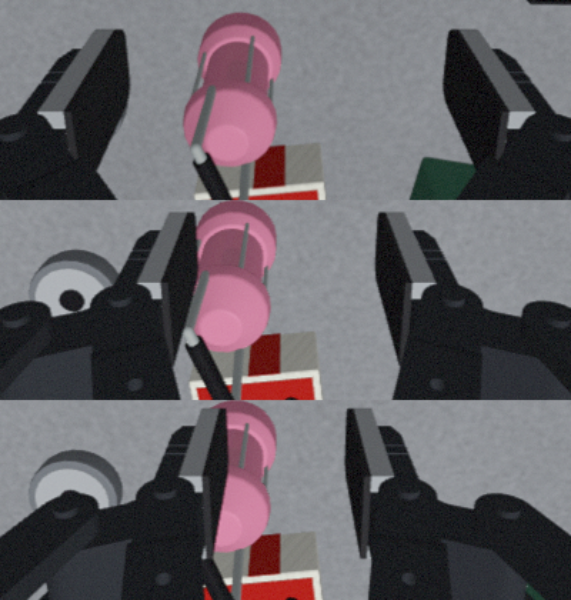

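Run:
```python
from h import *
for n,L,Rr in [('w11',127,446),('w12',195,377),('w13',226,346)]:
    k=np.load('pics/'+n+'.npz');d=k['d'];row=290+int({'w11':32,'w12':15,'w13':11}[n]/1.4275)+4
    l=120+int(L/1.4275)-3;r=120+int(Rr/1.4275)+4
    f=240/np.tan(np.radians(float(k['f']))/2)
    dl=np.median(d[row:row+6,l-3:l+1]);dr=np.median(d[row:row+6,r:r+4])
    print(n,dl,dr,'gap',((Rr-L)/1.4275)*(dl+dr)/2/f, 'center px',120+(L+Rr)/2/1.4275, 'z', world(n,l,row),world(n,r,row))
```

```text
w11 0.13970128 0.13997999 gap 0.08162137746980266 center px 320.70052539404554 z [0.48470063 0.11712275 0.3349016 ] [0.46955547 0.20106989 0.333579  ]
w12 0.14381355 0.143915 gap 0.0479075777443761 center px 320.3502626970228 z [0.48756612 0.13975011 0.32905972] [0.47738333 0.18996781 0.33034122]
w13 0.1454353 0.14515242 gap 0.03190129983393158 center px 320.3502626970228 z [0.48578965 0.14776497 0.32702185] [0.47881939 0.182068   0.32794336]
```

Run:
```python
from h import *
def cloud(fn,tcp,ang):
    k=np.load('pics/'+fn+'.npz');f=240/np.tan(np.radians(float(k['f']))/2);d=k['d']
    v,u=np.mgrid[0:480,0:640];W=np.linalg.inv(k['T'])
    P=np.stack([(u-k['cx'])/f*d,(v-k['cy'])/f*d,d],-1)@W[:3,:3].T+W[:3,3]
    a=np.radians(ang);t=np.array([np.cos(a),np.sin(a),0]);s=np.array([np.sin(a),-np.cos(a),0])
    Q=P-np.array(tcp);return np.stack([Q@t,Q@s,-Q[...,2]],-1),d
for fn,tcp,ang in [('w3',[.5114,.0345,.2237],113.7),('w4',[.5099,.035,.3604],113.7),('w11',[.4847,.1591,.3172],100.68),('w12',[.4931,.1657,.3189],100.67),('w13',[.4931,.1657,.3187],100.67)]:
    Q,d=cloud(fn,tcp,ang)
    for r in (300,306,312,320,330,345):
        m=[(c,*(Q[r,c]*1000).round(0)) for c in range(130,320,1) if 0.05<d[r,c]<.17]
        if m: print(fn,r,'rightmost',[float(x) for x in m[-1]],[float(x) for x in m[-8]] if len(m)>8 else '')
```

```text
w3 300 rightmost [319.0, 1.0, -8.0, -2.0] [312.0, -2.0, -10.0, -8.0]
w3 306 rightmost [319.0, 1.0, -5.0, -3.0] [312.0, -2.0, -10.0, -12.0]
w3 312 rightmost [319.0, 1.0, -2.0, -2.0] [312.0, -2.0, -9.0, -16.0]
w3 320 rightmost [319.0, 1.0, 1.0, -3.0] [312.0, -2.0, -7.0, -17.0]
w3 330 rightmost [319.0, 1.0, 6.0, -3.0] [312.0, -2.0, -4.0, -18.0]
w3 345 rightmost [319.0, 1.0, 13.0, -3.0] [312.0, -2.0, 3.0, -19.0]
w4 300 rightmost [319.0, 0.0, -8.0, -4.0] [312.0, -2.0, -11.0, -9.0]
w4 306 rightmost [319.0, 0.0, -5.0, -3.0] [312.0, -2.0, -10.0, -12.0]
w4 312 rightmost [319.0, 0.0, -1.0, -1.0] [312.0, -2.0, -10.0, -18.0]
w4 320 rightmost [319.0, 0.0, 1.0, -4.0] [312.0, -2.0, -8.0, -19.0]
w4 330 rightmost [319.0, 0.0, 6.0, -3.0] [312.0, -2.0, -4.0, -20.0]
w4 345 rightmost [319.0, 0.0, 13.0, -3.0] [312.0, -2.0, 1.0, -22.0]
w11 312 rightmost [207.0, -42.0, -8.0, -14.0] [200.0, -43.0, -10.0, -19.0]
w11 320 rightmost [208.0, -42.0, -4.0, -14.0] [201.0, -41.0, -9.0, -22.0]
w11 330 rightmost [209.0, -42.0, 1.0, -13.0] [202.0, -42.0, -4.0, -21.0]
w11 345 rightmost [211.0, -41.0, 7.0, -14.0] [204.0, 
[... 194 characters left out ...]
4.0, -3.0, -4.0] [250.0, -24.0, -11.0, -17.0]
w12 320 rightmost [258.0, -25.0, 2.0, -1.0] [251.0, -25.0, -6.0, -15.0]
w12 330 rightmost [258.0, -24.0, 5.0, -3.0] [251.0, -24.0, -4.0, -18.0]
w12 345 rightmost [258.0, -24.0, 11.0, -6.0] [251.0, -24.0, 2.0, -19.0]
w13 300 rightmost [278.0, -16.0, -8.0, -3.0] [271.0, -18.0, -11.0, -9.0]
w13 306 rightmost [279.0, -16.0, -4.0, -0.0] [271.0, -17.0, -11.0, -13.0]
w13 312 rightmost [279.0, -16.0, -2.0, -2.0] [272.0, -16.0, -11.0, -17.0]
w13 320 rightmost [279.0, -16.0, 1.0, -2.0] [272.0, -16.0, -10.0, -22.0]
w13 330 rightmost [279.0, -16.0, 5.0, -4.0] [272.0, -16.0, -7.0, -23.0]
w13 345 rightmost [279.0, -16.0, 11.0, -5.0] [272.0, -16.0, -2.0, -25.0]
```

The point cloud shows the real fingertips about level with the reported TCP (about 14 mm behind it when fully open), not 25 mm ahead. That explains the earlier slip: the bar was pinched only by the finger ends. I'll set the depth from the measured tips, which also stays clear of the collar if the stated length were true.

```bash
python3 -m pendant '[[[0,0,0.02,0,0,0,-1],[0,0,0.035,0,0,0,-1],[0,0,0.04,0,0,0,-1],[0,0,0.04,0,0,0,-1],[0,0,0.03,0,0,0,-1],[0,0,0.015,0,0,0,-1],[0,0,0,0,0,0,-1],[0,0,0,0,0,0,-1]]]'
python3 - <<'E'
from h import *
st();snap('wrist','w14');snap('side','s5')
crop('s5',190,190,350,310,5,'c14')
E
```

```text
time_s: 20.2
eef_pos: [0.4934, 0.1658, 0.1391]
eef_rot: [0.0, 0.638, 0.77, 0.0]
wrist_force: [1.4, -0.2, 0.1]
opening: 0.999
t 20.2 p [0.4934 0.1658 0.1391] xang 100.67 tilt [ 0.0002 -0.    ] F [ 1.4  -0.23  0.07] T [ 0.022 -0.018 -0.019] open 0.999
```

View pics/w14.png

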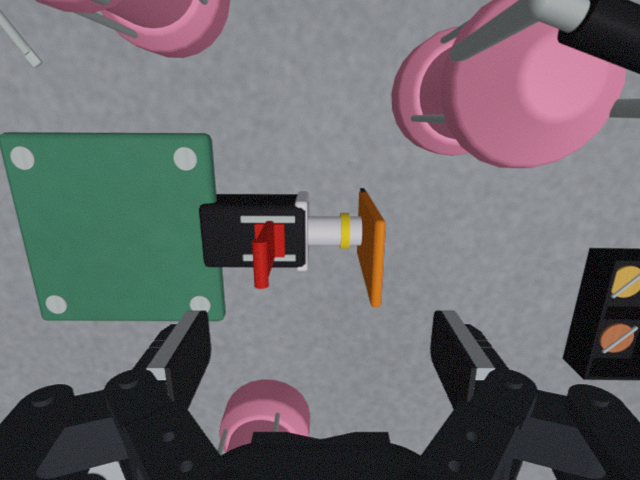

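View pics/c14.png

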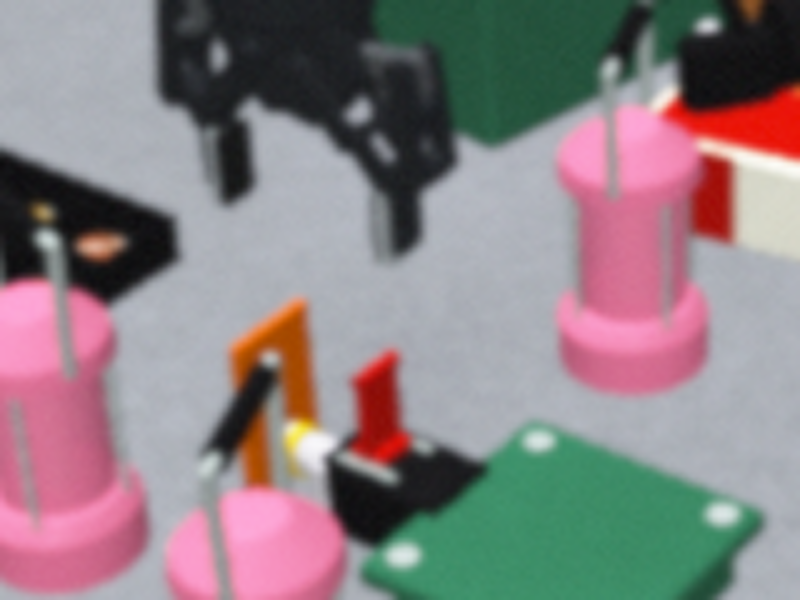

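The wrist view shows the foot's outer top edge at x≈384 and the tab's back edge at x≈255, both between the open pads. I check the clearance numerically.

Run:
```python
from h import *
tcp=np.array([.4934,.1658,0]);a=np.radians(100.67);t=np.array([np.cos(a),np.sin(a),0]);s=np.array([np.sin(a),-np.cos(a),0])
for n,u,v,z in [('foot',384.5,225,.092),('foot',381.5,300,.092),('tab',253,240,.093),('tab',255,286,.093),('tabf',269,286,.093),('mouth',308,200,.044),('mouth',307,268,.044),('ringin',341,230,.033),('footplate a',384,222,.092),('b',376,304,.092)]:
    p=world('w14',u,v,z)-tcp; print(n,(p@t).round(4),(p@s).round(4))
```

```text
foot 0.0341 -0.0245
foot 0.0347 0.0182
tab -0.0338 -0.0166
tab -0.0341 0.0094
tabf -0.0265 0.0094
mouth -0.0067 -0.0272
mouth -0.0078 0.019
ringin 0.0151 -0.0042
footplate a 0.0337 -0.0261
b 0.0318 0.0207
```

```bash
python3 -m pendant '[[[0,-0.003,0.01,0,0,0,-1],[0,0,0.02,0,0,0,-1],[0,0,0.02,0,0,0,-1],[0,0,0.012,0,0,0,-1],[0,0,0.005,0,0,0,-1],[0,0,0,0,0,0,-1]]]'
python3 - <<'E'
from h import *
st()
E
python3 -m pendant '[[[0,0,0.004,0,0,0,-1],[0,0,0.002,0,0,0,-1],[0,0,0,0,0,0,-1]]]'
python3 - <<'E'
from h import *
st();snap('wrist','w15')
E
```

```text
time_s: 20.9
eef_pos: [0.4899, 0.1651, 0.0713]
eef_rot: [-0.0, 0.638, 0.77, -0.0]
wrist_force: [0.4, -1.2, -0.5]
opening: 1.001
t 20.9 p [0.4899 0.1651 0.0713] xang 100.67 tilt [-0.0009 -0.0001] F [ 0.43 -1.16 -0.54] T [-0.047  0.032 -0.024] open 1.001
time_s: 21.2
eef_pos: [0.4903, 0.1652, 0.0659]
eef_rot: [0.0, 0.638, 0.77, 0.0]
wrist_force: [0.4, 1.0, 0.0]
opening: 0.999
t 21.2 p [0.4903 0.1652 0.0659] xang 100.67 tilt [0.0004 0.0001] F [0.37 1.04 0.01] T [-0.01  -0.009 -0.033] open 0.999
```

View pics/w15.png

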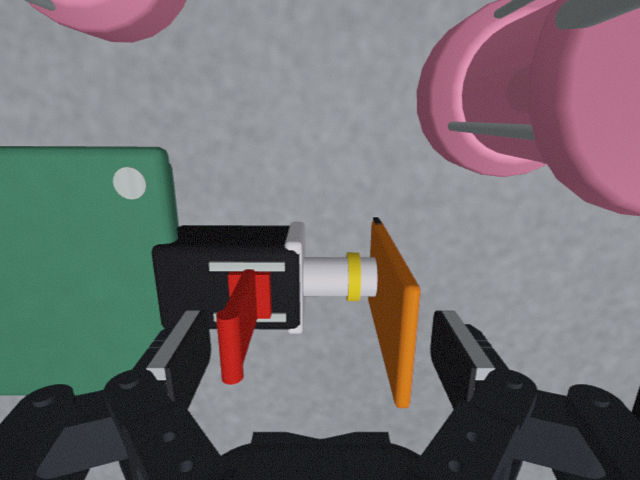

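```bash
python3 -m pendant '[[[-0.004,0,0,0,0,0,-0.9],[-0.004,0,0,0,0,0,-0.8],[-0.003,0,0,0,0,0,-0.7],[0,0,0,0,0,0,-0.6],[0,0,0,0,0,0,-0.5],[0,0,0,0,0,0,-0.5],[0,0,0,0,0,0,-0.5]]]'
python3 - <<'E'
from h import *
st();snap('wrist','w16')
E
```

```text
time_s: 21.95
eef_pos: [0.4926, 0.1548, 0.0661]
eef_rot: [0.0, 0.638, 0.77, 0.001]
wrist_force: [0.6, 5.4, 4.7]
opening: 0.749
t 21.95 p [0.4926 0.1548 0.0661] xang 100.66 tilt [0.001  0.0008] F [0.57 5.42 4.69] T [ 0.961  0.096 -0.033] open 0.749
```

View pics/w16.png

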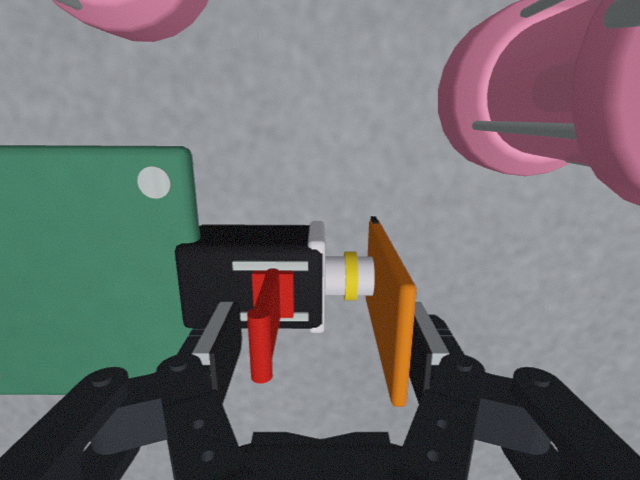

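```bash
python3 -m pendant '[[[0,0,0,0,0,0,-0.42],[0,0,0,0,0,0,-0.36],[0,0,0,0,0,0,-0.32],[0,0,0,0,0,0,-0.32]]]'
python3 - <<'E'
from h import *
st();snap('wrist','w17');crop('w17',170,210,450,420,2.8,'c15')
E
```

```text
time_s: 22.4
eef_pos: [0.4925, 0.1548, 0.0661]
eef_rot: [0.0, 0.638, 0.77, 0.001]
wrist_force: [-0.9, 5.8, 4.3]
opening: 0.66
t 22.4 p [0.4925 0.1548 0.0661] xang 100.66 tilt [0.0008 0.0008] F [-0.92  5.76  4.31] T [ 0.947  0.154 -0.075] open 0.66
```

View pics/c15.png

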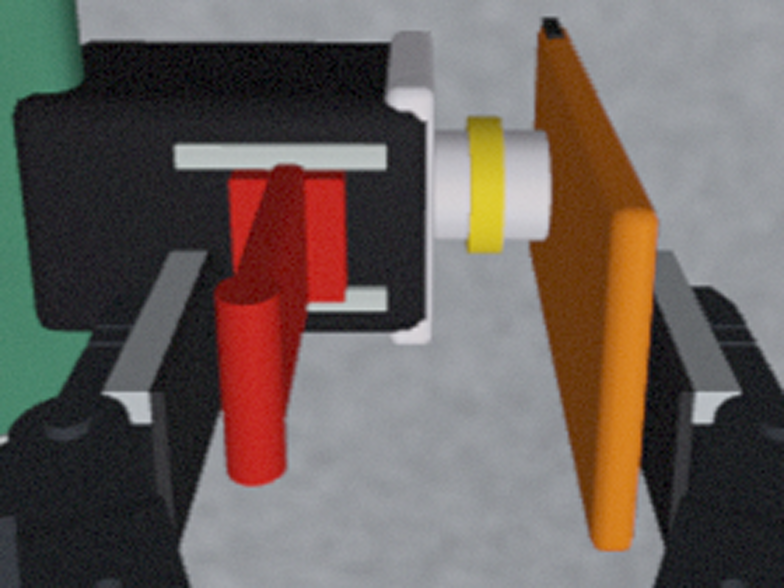

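The ring is 35 crop pixels from the mouth. It is 34 px wide for 6 mm, so about 6 mm remain. I shift the whole hand inward; the tab finger moves away from the lever.

```bash
python3 -m pendant '[[[-0.002,0,0,0,0,0,-0.32],[-0.002,0,0,0,0,0,-0.32],[-0.0022,0,0,0,0,0,-0.32],[0,0,0,0,0,0,-0.32],[0,0,0,0,0,0,-0.32],[0,0,0,0,0,0,-0.32]]]'
python3 - <<'E'
from h import *
st();snap('wrist','w18');crop('w18',170,210,450,420,2.8,'c16')
E
```

```text
time_s: 23.05
eef_pos: [0.4937, 0.1485, 0.0659]
eef_rot: [0.0, 0.638, 0.77, 0.0]
wrist_force: [-0.0, 5.0, 3.4]
opening: 0.661
t 23.05 p [0.4937 0.1485 0.0659] xang 100.66 tilt [0.0008 0.0004] F [-0.04  4.97  3.44] T [ 0.847  0.025 -0.091] open 0.661
```

View pics/c16.png

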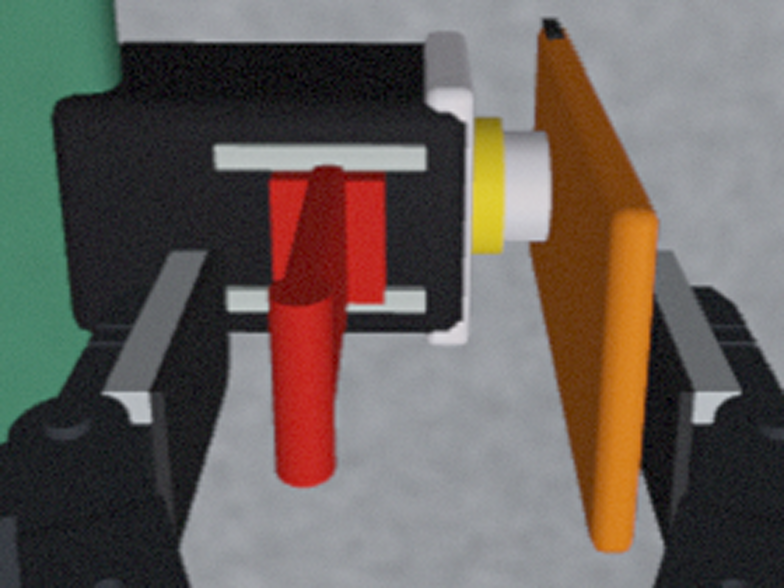

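The ring now just meets the mouth (ring edge and mouth both at crop x≈471), with 5 N on the foot. The lever is untouched. Next I close the fingers while moving the hand outward by half that amount, so the foot stays put.

```bash
python3 -m pendant '[[[0.001,0,0,0,0,0,-0.27],[0.001,0,0,0,0,0,-0.22],[0.001,0,0,0,0,0,-0.17],[0.001,0,0,0,0,0,-0.12],[0.001,0,0,0,0,0,-0.07],[0,0,0,0,0,0,-0.07],[0,0,0,0,0,0,-0.07]]]'
python3 - <<'E'
from h import *
st();snap('wrist','w19');crop('w19',170,210,450,420,2.8,'c17')
E
```

```text
time_s: 23.8
eef_pos: [0.4925, 0.1532, 0.0658]
eef_rot: [0.0, 0.638, 0.77, 0.0]
wrist_force: [-0.5, 3.9, 4.1]
opening: 0.536
t 23.8 p [0.4925 0.1532 0.0658] xang 100.67 tilt [0.0002 0.0001] F [-0.46  3.91  4.1 ] T [ 0.771  0.054 -0.037] open 0.536
```

View pics/c17.png

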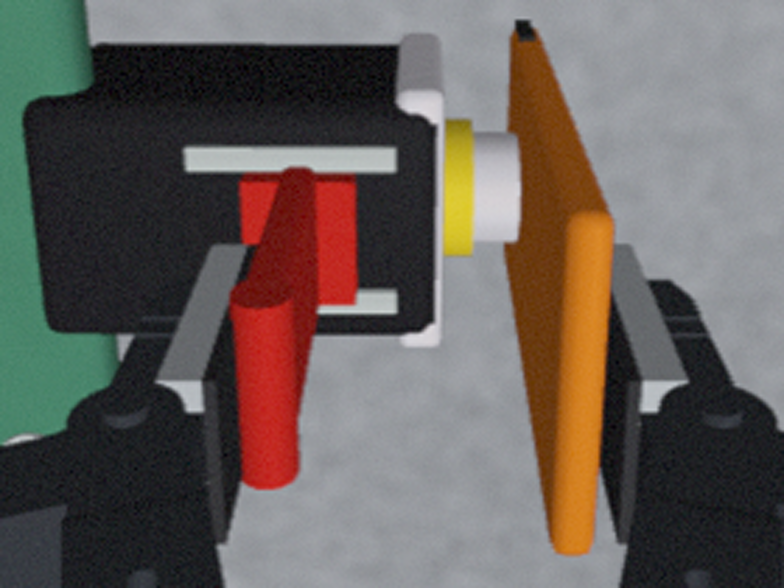

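```bash
python3 -m pendant '[[[0.0012,0,0,0,0,0,-0.02],[0.0012,0,0,0,0,0,0.03],[0.0012,0,0,0,0,0,0.08],[0.0011,0,0,0,0,0,0.13],[0,0,0,0,0,0,0.13],[0,0,0,0,0,0,0.13]]]'
python3 - <<'E'
from h import *
st();snap('wrist','w20');crop('w20',170,210,450,420,2.8,'c18')
E
```

```text
time_s: 24.45
eef_pos: [0.4918, 0.1576, 0.0659]
eef_rot: [0.0, 0.638, 0.77, -0.0]
wrist_force: [-0.3, 3.4, 5.9]
opening: 0.439
t 24.45 p [0.4918 0.1576 0.0659] xang 100.67 tilt [ 0.0004 -0.0004] F [-0.3   3.36  5.93] T [ 0.52   0.074 -0.075] open 0.439
```

View pics/c18.png

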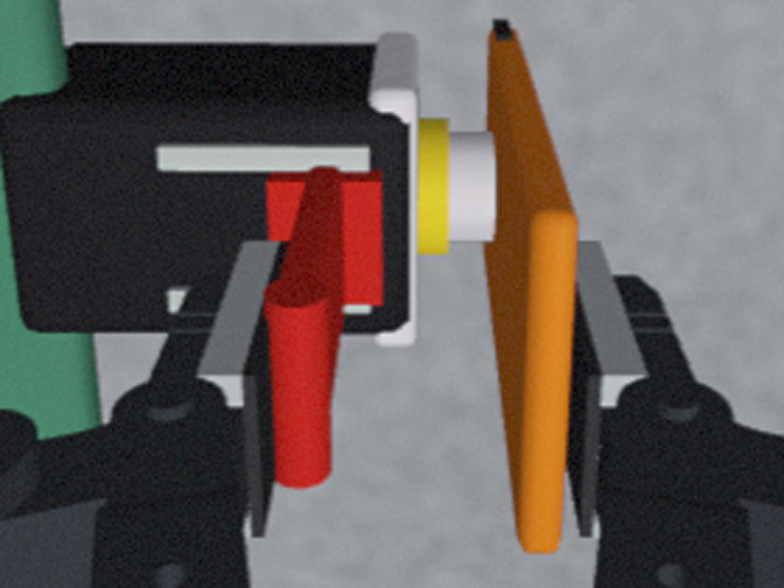

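```bash
python3 -m pendant '[[[0.0008,0,0,0,0,0,0.16],[0.0008,0,0,0,0,0,0.19],[0.0004,0,0,0,0,0,0.21],[0,0,0,0,0,0,0.21],[0,0,0,0,0,0,0.21]]]'
python3 - <<'E'
from h import *
st();snap('wrist','w21');crop('w21',170,210,450,420,2.8,'c19')
E
```

```text
time_s: 25.0
eef_pos: [0.4914, 0.1594, 0.066]
eef_rot: [0.0, 0.638, 0.77, -0.0]
wrist_force: [-1.0, 2.4, 6.2]
opening: 0.397
t 25.0 p [0.4914 0.1594 0.066 ] xang 100.67 tilt [ 0.0004 -0.0006] F [-0.98  2.38  6.23] T [ 0.463  0.1   -0.072] open 0.397
```

View pics/c19.png

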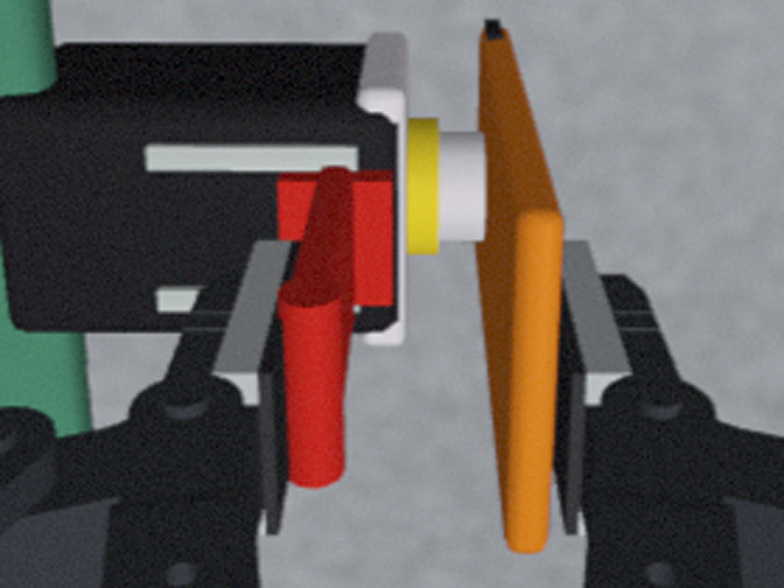

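The leg is still at its mark. The lever's base is 15 crop px from the mouth face, so I close a little more to see whether it is at its stop.

```bash
python3 -m pendant '[[[0.0004,0,0,0,0,0,0.23],[0.0004,0,0,0,0,0,0.25],[0,0,0,0,0,0,0.25],[0,0,0,0,0,0,0.25]]]'
python3 - <<'E'
from h import *
st();snap('wrist','w22');crop('w22',170,210,450,420,2.8,'c20')
E
```

```text
time_s: 25.45
eef_pos: [0.4916, 0.1591, 0.0661]
eef_rot: [0.001, 0.638, 0.77, -0.001]
wrist_force: [-1.1, -3.0, 6.6]
opening: 0.376
t 25.45 p [0.4916 0.1591 0.0661] xang 100.68 tilt [ 0.0007 -0.0024] F [-1.06 -2.99  6.57] T [-0.393  0.14  -0.058] open 0.376
```

View pics/c20.png

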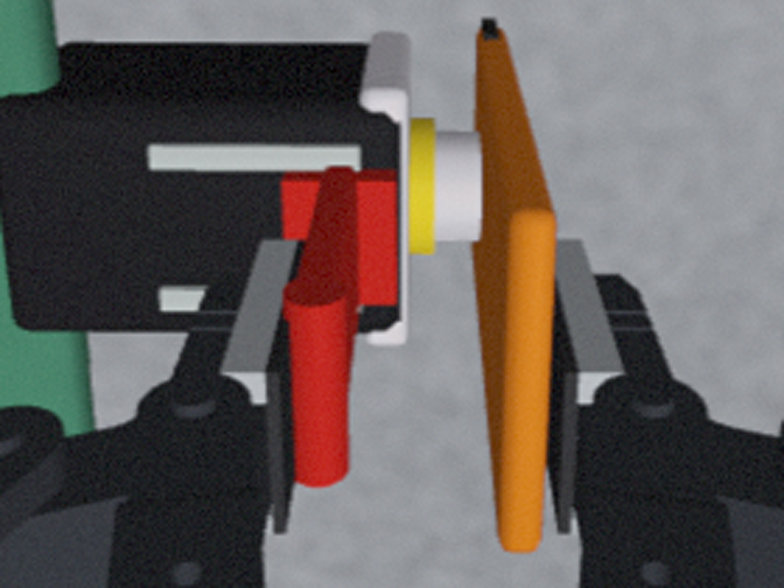

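The side force flipped from +2.4 to −3.0 N and the hand stopped advancing, so the lever is at its stop. The ring shows about 24 px of its 34, so the leg is 1–2 mm inside its mark. Last checks follow.

```bash
python3 -m pendant '[[[0,0,0,0,0,0,0.24],[0,0,0,0,0,0,0.24],[0,0,0,0,0,0,0.24],[0,0,0,0,0,0,0.24]]]'
python3 - <<'E'
from h import *
st();snap('side','s6');snap('wrist','w23');crop('w23',170,210,450,420,2.8,'c21')
E
```

```text
time_s: 25.9
eef_pos: [0.4915, 0.1592, 0.066]
eef_rot: [0.001, 0.638, 0.77, -0.001]
wrist_force: [-0.9, -1.7, 6.4]
opening: 0.378
t 25.9 p [0.4915 0.1592 0.066 ] xang 100.68 tilt [ 0.0006 -0.0023] F [-0.92 -1.65  6.41] T [-0.329  0.113 -0.112] open 0.378
```

View pics/s6.png

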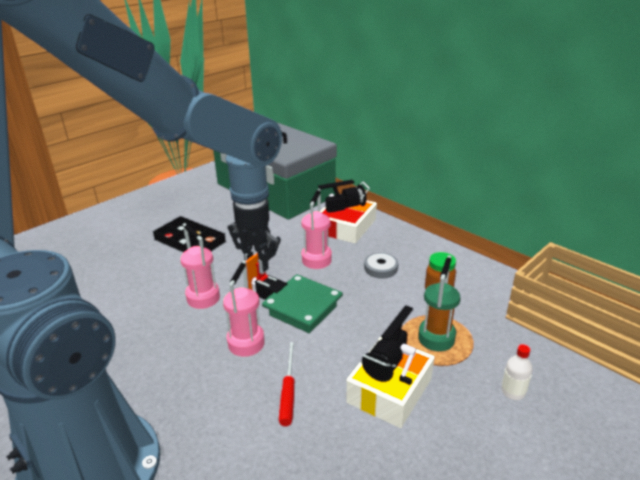

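View pics/c21.png

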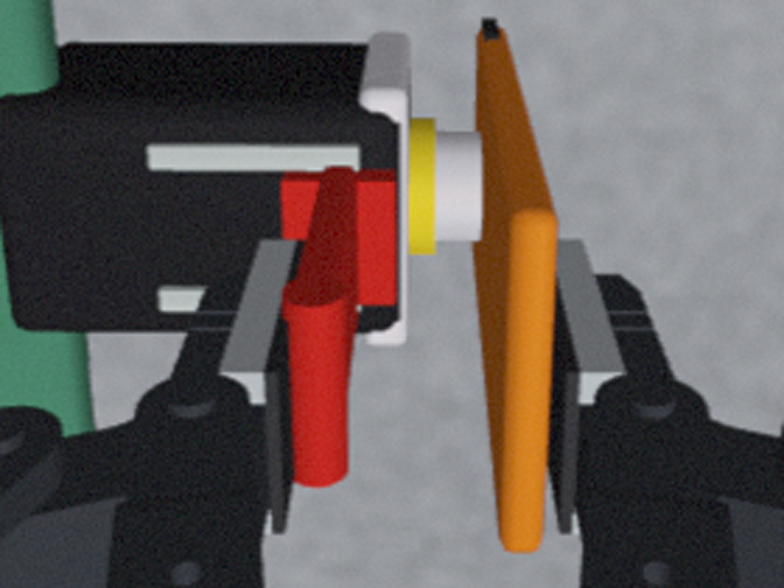

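The state is steady. The leg is about 1 mm inside its mark, the lever is at its stop, the lantern stands upright on the mat, and the other things are where they were. I hand in.

```bash
python3 -c "
from bench import ctrl
print(ctrl.hand_in())"
```

```text
the job is handed in; nothing more can be done
None
```

I handed the job in at about 26 s: the lantern stands upright on the cork mat, and the fingers hold the leg at its mark with the cam lever closed. No verdict was reported, so what follows rests on my last pictures and readings.

- **Lantern:** On the first try it slipped out of the jaws and dropped back upright onto the stand. The second grasp held, and I set it near the middle of the mat and let go; the last side picture shows it upright there.
- **Disagreement with the tool data:** By the wrist camera the fingertips end about level with the reported TCP, not 25 mm ahead of it as stated. I think that is why the first grasp slipped, and I set the finger depth for the foot and lever by the measured tips.
- **Leg:** I pressed the foot in until the ring met the collar's mouth and held it there with about 5 N on the wrist sensor, before either finger touched the lever. At the end the ring was about 1 to 1.5 mm inside the mark, within the 5 mm allowed.
- **Lever:** I closed the fingers while moving the hand outward so the leg stayed at its mark. I take the lever to be at its stop: the side force reversed from +2.4 to −3.0 N and the hand stopped advancing. I could not read its position directly.
- **Other things:** None looks displaced in the last side picture; I compared by eye and did not measure.

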